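# Pack specimen jars and start the transport logger

## Task

Get the specimen case ready for the courier: stand every capped specimen jar from the bench upright on the floor inside the open case, then shut its lid fully. Then take the steel stylus from its stand and with its tip push the small recessed start button of the temperature logger in the lid all the way in, holding it in for about two seconds. Finally put the stylus back upright, tip down, fully home in its stand, with the jars still upright in the shut case, and leave the reagent bottle, the tube rack and the slide carton where they are.

Things in the scene. Friction and masses are not known exactly. Their poses are not given: they have to be found in the camera images.
- case: Grey open specimen transport case, fixed to the bench, 280 mm along its x, 200 mm along its y, 100 mm high, walls and floor 15 mm thick, so the inside is 250 x 170 mm and 85 mm deep. Origin: centre of its underside; z up. The lid is hinged along the top of its +y wall.
- lid (a joint): Hinge of the lid, rad: 0 = shut flat on the case, grows as the lid opens upward (1.57 = upright, 2.0 = limit, leaning away from the case). It starts wide open. Stiff friction hinge (about 0.55 N m; lid 0.4 kg): the lid stays at whatever angle it is left and must be pushed down to the very end. The lid is a slab 280 x 200 mm, 18 mm thick.
- logger (a point): Centre of the top face of the logger, a white box 120 mm along the case's x and 70 mm along y that stands 20 mm out of the middle of the lid's outer face (the top when shut), 100 mm from the hinge line; 138 mm above the bench when the lid is shut.
- lid_hinge (a point): Middle of the lid's hinge line, on the lid's inner face, at the top edge of the case's +y wall (100 mm above the case's underside); the hinge line runs along the case's x.
- lid_tab (a point): Outer face of the black finger tab (100 mm long, 22 mm wide, 10 mm thick) at the middle of the lid's free edge, 208 mm from the hinge line, 11 mm from the plane of the inner face; it juts out 19 mm from the lid's edge.
- start_button (a joint): Travel of the logger's start button, m: 0 = out, 0.004 = fully in. Spring: starts to move at about 1.2 N, fully in at about 4 N; it springs back when let go.
- start_button_top (a point): Centre of the top face of the start button, a grey cap 13 mm across, sunk 6 mm below the logger's top face in a round well 16 mm across. It lies 35 mm from the middle of the lid along the case's +x, 100 mm from the hinge line; when the lid is shut it faces straight up, 132 mm above the bench. Too narrow for fingers: it is reached with the stylus.
- jar1: Capped specimen jar, a cylinder 56 mm across and 64 mm tall with a white ribbed screw cap on its top 14 mm, about 110 g, standing upright on the bench; origin: centre of its underside, z up. May be absent (then None from the start).
- jar2: Capped specimen jar, a cylinder 56 mm across and 64 mm tall with a white ribbed screw cap on its top 14 mm, about 110 g, standing upright on the bench; origin: centre of its underside, z up. May be absent (then None from the start).
- jar3: Capped specimen jar, a cylinder 56 mm across and 64 mm tall with a white ribbed screw cap on its top 14 mm, about 110 g, standing upright on the bench; origin: centre of its underside, z up. May be absent (then None from the start).
- jar4: Capped specimen jar, a cylinder 56 mm across and 64 mm tall with a white ribbed screw cap on its top 14 mm, about 110 g, standing upright on the bench; origin: centre of its underside, z up. May be absent (then None from the start).
- jar5: Capped specimen jar, a cylinder 56 mm across and 64 mm tall with a white ribbed screw cap on its top 14 mm, about 110 g, standing upright on the bench; origin: centre of its underside, z up. May be absent (then None from the start).
- stylus: Steel stylus, 150 mm long, about 50 g, standing tip down in its stand; round barrel 14 mm across from 26 mm above the tip to the top end (grip band 88 to 138 mm above the tip), tapering over 16 to 26 mm to a tip 6 mm across and 16 mm long. Origin: the end of the tip; its z runs up from the tip to the blunt end.
- stylus_tip (a point): The end of the stylus's tip (same point as the stylus's origin).
- stylus_stand: Grey square stand for the stylus, fixed to the bench, 80 x 80 x 70 mm, with one round well in the middle of its top, 18 mm across and 60 mm deep, with a 3 mm chamfer; the stylus stands in it with 90 mm showing. Origin: centre of its underside.
- stand_floor (a point): Bottom of the stand's well, on its axis, 10 mm above the bench; the stylus's tip rests here.
- reagent_bottle: White reagent bottle, 68 mm across, 150 mm tall, on the bench; bystander, to be left alone. Origin: centre of its underside.
- tube_rack: White tube rack, 90 x 160 mm, 96 mm high with its capped tubes, on the bench; bystander, to be left alone. Origin: centre of its underside, long along its y.
- slide_carton: Cardboard carton of slides, 110 x 90 x 60 mm, on the bench; bystander, to be left alone. Origin: centre of its underside.
Not all that is in view belongs to the job. Leave any orange or pink look-alike of the jar4 alone.

How it is judged (in metres and radians):
On the way, in this order (a step that is already met when the one before it is completed fails the run):
1. every specimen jar stands upright on the floor of the case (x of jar1 in the frame of case between -0.112 and 0.112 m and y of jar1 in the frame of case between -0.072 and 0.072 m and z of jar1 in the frame of case between 0.008 and 0.024 m and angle between each of jar1, jar2, jar3, jar4, jar5's own z axis and vertical below 0.2 rad and x of jar2 in the frame of case between -0.112 and 0.112 m and y of jar2 in the frame of case between -0.072 and 0.072 m and z of jar2 in the frame of case between 0.008 and 0.024 m and x of jar3 in the frame of case between -0.112 and 0.112 m and y of jar3 in the frame of case between -0.072 and 0.072 m and z of jar3 in the frame of case between 0.008 and 0.024 m and x of jar4 in the frame of case between -0.112 and 0.112 m and y of jar4 in the frame of case between -0.072 and 0.072 m and z of jar4 in the frame of case between 0.008 and 0.024 m and x of jar5 in the frame of case between -0.112 and 0.112 m and y of jar5 in the frame of case between -0.072 and 0.072 m and z of jar5 in the frame of case between 0.008 and 0.024 m), for 0.3 s.
2. the lid is fully shut (value of joint lid below 0.035 rad), for 0.3 s.
3. the start button is held fully in with the stylus's tip, lid shut, for about two seconds (at least 1.5 s) (value of joint lid below 0.035 rad and value of joint start_button above 0.003 m and distance between stylus_tip and start_button_top below 0.009 m), for 1.5 s.
At the end, for the whole second after the job is handed in: Every jar that is present stands in the case on its floor, upright within 0.2 rad; the lid is shut within 0.035 rad; the start button is out again (under 1 mm); the stylus stands tip down in the stand's well, its tip within 8 mm of the bottom, within 0.25 rad of upright, at rest (all of step 1 and value of joint lid below 0.035 rad and value of joint start_button below 0.001 m and horizontal distance between stylus_tip and stand_floor below 0.011 m and z of stylus_tip in the frame of stand_floor below 0.008 m and angle between stylus's own z axis and vertical below 0.25 rad and linear speed of stylus below 0.03 m/s); the robot touches nothing.
It fails at once if the reagent bottle is moved more than 30 mm (distance of reagent_bottle from where it was at the start of the episode above 0.03 m).
It fails at once if the tube rack is moved more than 30 mm (distance of tube_rack from where it was at the start of the episode above 0.03 m).
It fails at once if the slide carton is moved more than 30 mm (distance of slide_carton from where it was at the start of the episode above 0.03 m).
Of jar1, jar2, jar3, jar4, jar5 only 3 to 5 are there at a start; the rules pass over those that are not, and their reading is None.
At some moment in a run one of jar1, jar2, jar3, jar4, jar5 may be knocked a few centimetres aside while the robot is not near it.
It also fails if it takes over 210 s, if anything falls off the work surface, if the arm or the gripper's body presses on something with over 40 N, if the wrist force passes 120 N, or if a joint passes its speed limit or range.

## Robot

A 6-joint arm with a two-finger parallel gripper is mounted at the origin on the work surface. World frame = base frame: x ahead of the robot, y to its left, z up, the work surface at z = 0. Lengths are in m, angles in degrees, forces in N, time in s.
With the tool pointing down it reaches from about 0.375 to 0.9 m from the base axis. Payload 3.1 kg.
Tool frame: the origin (TCP) lies at the very end of the fingers, on their centre line; the grasp point (between the pads) lies 19 mm behind it (bot.tcp_to_grasp is the distance from the TCP to the grasp point, in m); z points along the fingers, y is the line along which they close (so a half turn about z gives the same grasp; the last joint's range is limited). The gripper opens to 87 mm and grips with 3 to 60 N. Pads are 19 mm wide; open, the fingers measure 117 mm over their backs; the gripper's body (75 mm by 190 mm) begins 51 mm behind the grasp point.
Start: joints at [-76.862, 30.224, 82.088, -0, 67.689, -10.227], TCP at [0.248, -0.574, 0.223] pointing down, gripper open.
Joint ranges: [-176.69, 176.69], [-43.24, 126.21], [12.49, 139.97], [-82, 262], [0, 151.66], [-163.58, 163.58]. Speed limits (degrees/s): [159.86, 159.86, 180, 180, 180, 180].

## Interface

Orientations are given as a 3x3 rotation matrix whose columns are the frame's x, y, z axes.
In Python, from rig import telemetry, capture, camera_info, job, bot gives the robot as it stands. The module is installed in compiled form; this text tells all that it offers.
- The arm moves only by the tool carry_out, never from a script. Its argument "deltas" is a list that holds one entry, the list of rows, each a list of 7 numbers: the shift along the tool's x, y, z scaled (see below), then the turn, a rotation vector about the tool's x, y, z scaled (see below), then the closure, from -1 (fully open) to 1 (shut). In form: [[[dx, dy, dz, ax, ay, az, claw], ...]]. A call has exactly 10 rows; each row is the pose to reach, as a shift and turn from the pose commanded when the call began, along the tool's axes at that moment, turning the shorter way round; what a row does not reach only later rows make up. The controller multiplies each number of a shift by 15 cm and each number of a turn by 360 degrees. A row lasts 1/12 s, in which the tool goes at most 41.7 mm and 7.16 degrees, less where a joint would pass 70% of its speed; a pose out of reach is approached as far as the arm can. A call with a number of a shift or a turn outside -1 to 1 is refused whole. A call with a gripper value outside its range is refused whole. The fingers move at their own pace and stop on an object; the grip force is fixed at half the most. Time passes only in rows, so rows that repeat a pose let the fingers close, or fill a call up. It gives the time, the measured TCP pose, the force, the opening and the grip force at its end, in the units of the state.
- telemetry.read_state(): the state, without advancing time (a new reading comes with each control period).
- capture(name): name is "scene" or "top" or "wrist"; returns the picture (400x640x3 uint8, red, green, blue); there is no depth.
- camera_info(name): a dict with "mtx" (3x3 intrinsics, pixels), "cam_to_world" (4x4, takes a point from camera to world coordinates); the wrist camera has in their place "T_tool_cam" (4x4, takes a point from camera to tool coordinates, whose origin is the TCP and whose axes are the flange's). Camera axes: x right, y down, z forward; pixel columns grow to the right and rows downward; lengths in m; the calibration is good to about 2 mm. A picture is of the moment at which its call begins: read the wrist's pose just before it. camera_info takes no time and is no camera call.
- job.hand_in(): hands the job in; it is judged then, once.
The state is a dict: "time_s": time; "joint_positions": joint angles; "qvel": joint speeds; "tau": joint torques, N m; "position": TCP position; "tcp_rot": TCP orientation; "force": force on the tool from outside, world axes, zero at the start; "moment": the same for the moment, N m; "opening": opening from 0.0 (shut) to 1.0 (fully open); "grasp_force": force on a finger pad.
Only numpy, scipy, OpenCV 4.12 (cv2) and the standard library are available. Lean on these libraries where they do the work, as an engineer would, in place of code of your own. Each camera call takes 0.05 s, during which the arm holds its last target. There are 200 camera calls.

## Working session

There is one attempt and no reset: what is moved stays moved. The work goes in short steps, Python scripts to look and compute and a tool call to move; the robot and the scene stay as the last step left them, time stands still between calls to the robot, and variables do not carry over. Pictures are saved under pics/ and viewed, at most 14 in all, crops included, and the job is handed in when it is done.

Besides the shell and the picture viewer there is one more tool, called after "Emit:" by a JSON object that holds its "op" and its "data", one argument or row to a line. carry_out: Moves the arm, as the interface text tells. Its arguments: {"type":"object","properties":{"deltas":{"type":"array","items":{"type":"array","items":{"type":"array","items":{"type":"number"}}}}},"required":["deltas"]}

```bash
mkdir -p pics && python3 - <<'E'
from rig import telemetry, capture, camera_info
import cv2,numpy as np
s=telemetry.read_state(); print(s["time_s"],s["position"],np.round(s["tcp_rot"],3).tolist(),s["opening"])
for n in ("scene","top"):
    cv2.imwrite(f"pics/{n}0.png",capture(n)[:,:,::-1])
    c=camera_info(n); print(n,np.round(c["mtx"],1).tolist(),np.round(c["cam_to_world"],4).tolist())
print(np.round(camera_info("wrist")["mtx"],1).tolist(),np.round(camera_info("wrist")["T_tool_cam"],4).tolist())
E
```

```text
0.0 [ 0.24773929 -0.57301711  0.2215737 ] [[0.918, 0.397, -0.0], [0.397, -0.918, 0.002], [0.0, -0.002, -1.0]] 1.0038253065277518
scene [[489.1, 0.0, 321.3], [0.0, 489.1, 201.2], [0.0, 0.0, 1.0]] [[-0.7481, 0.411, -0.521, 1.2517], [0.6636, 0.459, -0.5908, 0.7756], [-0.0037, -0.7877, -0.6161, 0.8976], [0.0, 0.0, 0.0, 1.0]]
top [[485.0, 0.0, 319.3], [0.0, 485.0, 198.7], [0.0, 0.0, 1.0]] [[-0.012, -0.9919, 0.1267, 0.4167], [-0.9999, 0.012, -0.0004, 0.0127], [-0.0011, -0.1267, -0.9919, 1.5114], [0.0, 0.0, 0.0, 1.0]]
[[300.0, 0.0, 319.8], [0.0, 300.0, 198.2], [0.0, 0.0, 1.0]] [[-0.0002, -0.9646, -0.2637, 0.0708], [1.0, -0.0001, -0.0007, -0.0004], [0.0007, -0.2637, 0.9646, -0.1624], [0.0, 0.0, 0.0, 1.0]]
```

View pics/top0.png

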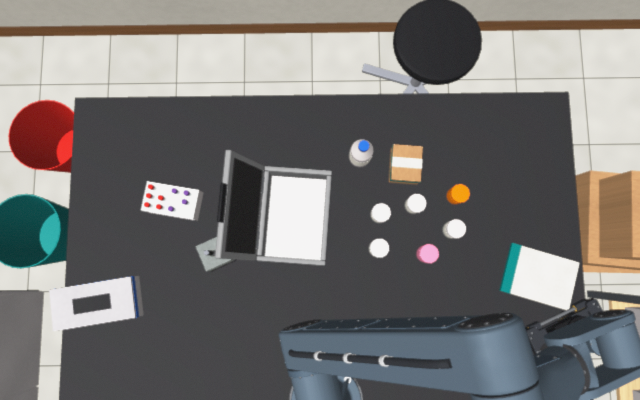

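View pics/scene0.png

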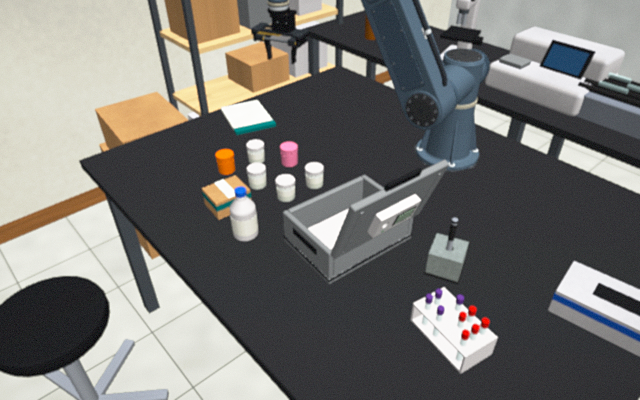

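Candidates in the top view:
- White jars at (381,213), (416,203), (379,248) and (455,229).
- Look-alikes: orange at (459,194) and pink at (428,254). I'll leave both.
- Other white items: bottle (361,153), carton label (407,162), tube rack (170,200).
- The stylus stand is at (213,252), and the lid is open on its left.

The scene view also shows four white jars: (256,152), (257,176), (286,188) and (314,175).

```bash
cat > h.py <<'E'
from rig import telemetry, capture, camera_info, job, bot
import cv2, numpy as np
from scipy.spatial.transform import Rotation as Ro
def pose(name,st=None):
    c=camera_info(name)
    if name!="wrist": return c["mtx"],np.array(c["cam_to_world"])
    s=st or telemetry.read_state(); T=np.eye(4); T[:3,:3]=s["tcp_rot"]; T[:3,3]=s["position"]
    return c["mtx"],T@np.array(c["T_tool_cam"])
def onplane(K,T,uv,z):
    d=T[:3,:3]@np.linalg.solve(K,[uv[0],uv[1],1.]); o=T[:3,3]
    return o+d*(z-o[2])/d[2]
def proj(K,T,p):
    q=T[:3,:3].T@(np.asarray(p)-T[:3,3]); q=K@q; return q[:2]/q[2]
def plan(p,yaw=None):
    "shift (tool axes, /0.15) and turn (/360) to reach world p, tool down; yaw = angle of tool x"
    s=telemetry.read_state(); R=np.array(s["tcp_rot"]); d=R.T@(np.asarray(p)-s["position"])/.15
    t=np.zeros(3)
    if yaw is not None:
        c,n=np.cos(yaw),np.sin(yaw); G=np.array([[c,n,0],[n,-c,0],[0,0,-1]])
        t=Ro.from_matrix(R.T@G).as_rotvec()/(2*np.pi)
    print("t",round(s["time_s"],2),"pos",np.round(s["position"],4),"plan",np.round(d,3),np.round(t,4))
def jars(name="top",st=None,lo=60,hi=1e5):
    K,T=pose(name,st); im=capture(name); h=cv2.cvtColor(im,cv2.COLOR_RGB2HSV)
    m=((h[...,1]<40)&(h[...,2]>150)).astype(np.uint8); out=[]
    n,l,st_,c=cv2.connectedComponentsWithStats(m)
    for i in range(1,n):
        if lo<st_[i,4]<hi:
            ct=max(cv2.findContours((l==i).astype(np.uint8),0,2)[0],key=cv2.contourArea)
            out.append((c[i],st_[i],ct))
    return K,T,im,out
E
python3 - <<'E'
from h import *
K,T,im,o=jars()
for c,s,ct in o: 
    if s[4]<3000: print(np.round(c),s.tolist(),np.round(onplane(K,T,c,.055),3))
for n,u,z in [("orange",(459,194),.055),("pink",(428,254),.055),("bottle",(364,147),.15),("carton",(407,161),.06),("stand",(213,252),.07),("rimhinge",(268,168),.1),("rim2",(331,172),.1),("rim3",(326,262),.1),("hinge2",(262,261),.1),("lidL1",(228,151),.285),("lidL2",(219,258),.285),("rack",(170,200),.08)]:
    print(n,np.round(onplane(K,T,u,z),3))
c=cv2.resize(im[130:290,190:480],None,fx=2.7,fy=2.7,interpolation=cv2.INTER_CUBIC); cv2.imwrite("pics/c1.png",c[:,:,::-1])
E
```

```text
[359. 154.] [350, 140, 23, 26, 346] [ 0.738 -0.112  0.055]
[226. 166.] [223, 150, 8, 34, 158] [0.706 0.295 0.055]
[407. 162.] [391, 157, 32, 12, 297] [ 0.712 -0.256  0.055]
[298. 170.] [265, 167, 66, 8, 260] [0.691 0.075 0.055]
[263. 213.] [258, 171, 10, 84, 291] [0.562 0.184 0.055]
[171. 200.] [141, 181, 58, 39, 1410] [0.603 0.462 0.055]
[416. 203.] [405, 194, 22, 19, 324] [ 0.585 -0.279  0.055]
[380. 212.] [371, 203, 20, 20, 310] [ 0.559 -0.172  0.055]
[455. 229.] [443, 219, 23, 20, 347] [ 0.507 -0.393  0.055]
[212. 250.] [196, 223, 34, 48, 614] [0.451 0.334 0.055]
[379. 248.] [369, 239, 20, 19, 307] [ 0.453 -0.164  0.055]
[612. 283.] [583, 272, 57, 27, 1122] [ 0.342 -0.852  0.055]
[604. 304.] [597, 299, 12, 12, 94] [ 0.28  -0.821  0.055]
[636. 317.] [625, 308, 15, 26, 100] [ 0.241 -0.914  0.055]
[596. 359.] [590, 353, 13, 14, 117] [ 0.123 -0.785  0.055]
[608. 396.] [594, 389, 23, 11, 139] [ 0.021 -0.811  0.055]
orange [ 0.612 -0.411  0.055]
pink [ 0.432 -0.31   0.055]
bottle [ 0.738 -0.118  0.15 ]
carton [ 0.715 -0.257  0.06 ]
stand [0.446 0.328 0.07 ]
rimhinge [0.69  0.163 0.1  ]
rim2 [ 0.676 -0.023  0.1  ]
rim3 [ 0.413 -0.005  0.1  ]
hinge2 [0.418 0.18  0.1  ]
lidL1 [0.7   0.246 0.285]
lidL2 [0.426 0.266 0.285]
rack [0.601 0.456 0.08 ]
```

View pics/c1.png

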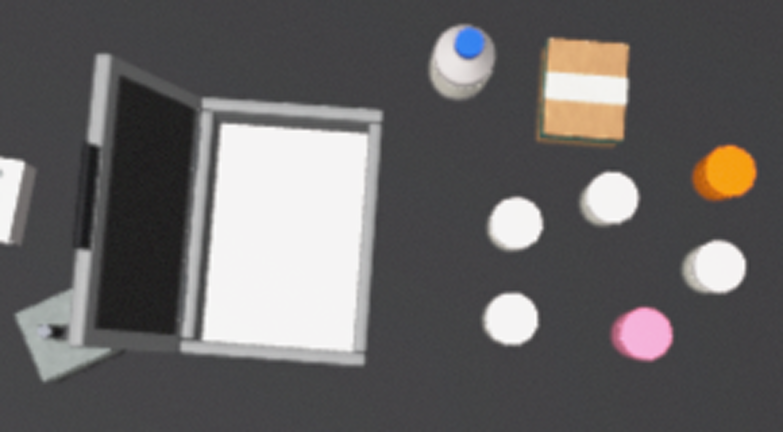

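The crop shows four white-capped jars at crop pixels (515,223), (610,198), (511,319) and (718,267). Orange (727,172) and pink (643,333) are decoys. The case rim corners are at (381,115), (363,360) and (200,102).

```bash
python3 - <<'E'
from h import *
K,T,im,o=jars(hi=1e6)
for c,s,ct in o:
    if 3000<s[4]<8000 and 250<c[0]<340:
        r=cv2.boxPoints(cv2.minAreaRect(ct)); ap=cv2.approxPolyDP(ct,4,True)[:,0]
        print(s.tolist()); 
        for q in ap: print(q,np.round(onplane(K,T,q,.015),3))
plan([.52,-.30,.30],np.radians(85.7))
E
```

```text
[257, 176, 74, 89, 5132]
[272 176] [0.681 0.159 0.015]
[265 256] [0.433 0.18  0.015]
[257 259] [0.424 0.205 0.015]
[323 264] [0.406 0.003 0.015]
[330 177] [ 0.676 -0.022  0.015]
t 0.2 pos [ 0.2478 -0.5733  0.2219] plan [ 2.389 -0.953 -0.519] [-0.0002 -0.0002 -0.1731]
```

Emit:
{"op": "carry_out", "data": {
  "deltas": [
    [[0.2,-0.08,-0.13,0,0,0,-1],[0.4,-0.16,-0.26,0,0,0,-1],[0.6,-0.24,-0.39,0,0,0,-1],[0.8,-0.32,-0.52,0,0,0,-1],[0.8,-0.32,-0.52,0,0,0,-1],[0.8,-0.32,-0.52,0,0,0,-1],[0.8,-0.32,-0.52,0,0,0,-1],[0.8,-0.32,-0.52,0,0,0,-1],[0.8,-0.32,-0.52,0,0,0,-1],[0.8,-0.32,-0.52,0,0,0,-1]]
  ]
}}

```text
time_s: 1.03
position: [0.338, -0.4826, 0.2994]
tcp_rot: [[0.919, 0.395, -0.001], [0.395, -0.919, 0.002], [-0.0, -0.002, -1.0]]
force: [0.0, -0.1, -0.6]
opening: 1.005
grasp_force: 0.0
```

Emit:
{"op": "carry_out", "data": {
  "deltas": [
    [[0.2,-0.08,0,0,0,0,-1],[0.4,-0.16,0,0,0,0,-1],[0.6,-0.24,0,0,0,0,-1],[0.8,-0.32,0,0,0,0,-1],[0.8,-0.32,0,0,0,0,-1],[0.8,-0.32,0,0,0,0,-1],[0.8,-0.32,0,0,0,0,-1],[0.8,-0.32,0,0,0,0,-1],[0.8,-0.32,0,0,0,0,-1],[0.8,-0.32,0,0,0,0,-1]]
  ]
}}

```text
time_s: 1.87
position: [0.4293, -0.3914, 0.3004]
tcp_rot: [[0.919, 0.395, -0.0], [0.395, -0.919, 0.0], [-0.0, -0.0, -1.0]]
force: [0.2, 0.1, -0.8]
opening: 0.999
grasp_force: 0.0
```

Emit:
{"op": "carry_out", "data": {
  "deltas": [
    [[0.1,-0.04,0,0,0,-0.019,-1],[0.2,-0.08,0,0,0,-0.038,-1],[0.3,-0.12,0,0,0,-0.057,-1],[0.4,-0.16,0,0,0,-0.076,-1],[0.5,-0.2,0,0,0,-0.095,-1],[0.6,-0.24,0,0,0,-0.114,-1],[0.7,-0.28,0,0,0,-0.133,-1],[0.79,-0.313,0,0,0,-0.152,-1],[0.79,-0.313,0,0,0,-0.173,-1],[0.79,-0.313,0,0,0,-0.173,-1]]
  ]
}}

```text
time_s: 2.7
position: [0.5205, -0.3003, 0.3005]
tcp_rot: [[0.073, 0.997, -0.0], [0.997, -0.073, -0.0], [-0.0, -0.0, -1.0]]
force: [0.1, -0.4, 0.3]
opening: 0.996
grasp_force: 0.0
```

```bash
cat >> h.py <<'E'
def wjars(st=None,show=None,z=.064):
    K,T,im,o=jars("wrist",st,200,20000)
    for c,s,ct in o:
        if abs(s[2]/s[3]-1)<.6: (u,v),r=cv2.minEnclosingCircle(ct); print("px",np.round(c),s.tolist(),"circ",round(u),round(v),round(r),np.round(onplane(K,T,(u,v),z),3),"cent",np.round(onplane(K,T,c,z),3))
    if show: cv2.imwrite(show,im[:,:,::-1])
E
python3 - <<'E'
from h import *
wjars(show="pics/w1.png"); plan([.52,-.30,.30],np.radians(85.7))
E
```

```text
px [257.  68.] [234, 43, 48, 50, 1892] circ 259 67 26 [ 0.454 -0.164  0.064] cent [ 0.452 -0.165  0.064]
px [342.  68.] [320, 43, 46, 51, 1830] circ 340 68 26 [ 0.554 -0.173  0.064] cent [ 0.556 -0.173  0.064]
px [462. 126.] [446, 90, 34, 73, 1754] circ 461 126 39 [ 0.705 -0.254  0.064] cent [ 0.707 -0.254  0.064]
px [366. 152.] [344, 132, 45, 43, 1542] circ 366 152 23 [ 0.582 -0.278  0.064] cent [ 0.582 -0.279  0.064]
px [257. 184.] [237, 165, 40, 39, 1189] circ 257 184 20 [ 0.432 -0.311  0.064] cent [ 0.432 -0.311  0.064]
px [315. 233.] [296, 209, 39, 48, 1482] circ 316 232 24 [ 0.507 -0.387  0.064] cent [ 0.506 -0.388  0.064]
t 2.75 pos [ 0.5202 -0.3006  0.3005] plan [ 0.004 -0.001  0.003] [-0.      0.     -0.0005]
```

View pics/w1.png

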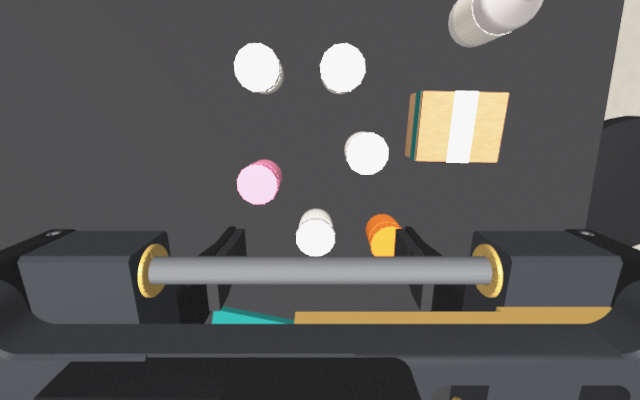

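The wrist view shows the four white caps at (256,67), (342,67), (366,152) and (315,237), consistent with the top view. I'll start with the jar at (342,67), world (0.555,-0.172).

Emit:
{"op": "carry_out", "data": {
  "deltas": [
    [[0.217,0.041,0.25,0,0,0,-1],[0.434,0.082,0.5,0,0,0,-1],[0.651,0.123,0.75,0,0,0,-1],[0.867,0.167,1,0,0,0,-1],[0.867,0.167,1,0,0,0,-1],[0.867,0.167,1,0,0,0,-1],[0.867,0.167,1,0,0,0,-1],[0.867,0.167,1,0,0,0,-1],[0.867,0.167,1,0,0,0,-1],[0.867,0.167,1,0,0,0,-1]]
  ]
}}

```text
time_s: 3.58
position: [0.5561, -0.1746, 0.1522]
tcp_rot: [[0.078, 0.997, 0.003], [0.997, -0.078, -0.002], [-0.002, 0.003, -1.0]]
force: [-0.3, -0.1, -0.1]
opening: 1.003
grasp_force: 0.0
```

Emit:
{"op": "carry_out", "data": {
  "deltas": [
    [[0,0,0.13,0,0,0,-1],[0,0,0.26,0,0,0,-1],[0,0,0.39,0,0,0,-1],[0,0,0.52,0,0,0,-1],[0,0,0.65,0,0,0,-1],[0,0,0.763,0,0,0,-1],[0,0,0.763,0,0,0,-1],[0,0,0.763,0,0,0,0.5],[0,0,0.763,0,0,0,0.5],[0,0,0.763,0,0,0,0.5]]
  ]
}}

```text
time_s: 4.42
position: [0.5562, -0.1735, 0.0377]
tcp_rot: [[0.076, 0.997, 0.003], [0.997, -0.076, -0.002], [-0.001, 0.003, -1.0]]
force: [0.9, 0.5, 1.1]
opening: 0.853
grasp_force: 0.0
```

Emit:
{"op": "carry_out", "data": {
  "deltas": [
    [[0,0,0,0,0,0,0.5],[0,0,0,0,0,0,0.5],[0,0,0,0,0,0,0.5],[0,0,0,0,0,0,0.5],[0,0,-0.2,0,0,0,0.5],[0,0,-0.4,0,0,0,0.5],[0,0,-0.6,0,0,0,0.5],[0,0,-0.8,0,0,0,0.5],[0,0,-1,0,0,0,0.5],[0,0,-1,0,0,0,0.5]]
  ]
}}

```text
time_s: 5.25
position: [0.5584, -0.174, 0.192]
tcp_rot: [[0.076, 0.997, 0.01], [0.997, -0.076, -0.005], [-0.005, 0.011, -1.0]]
force: [0.3, -0.7, -0.2]
opening: 0.639
grasp_force: 30.0
```

Emit:
{"op": "carry_out", "data": {
  "deltas": [
    [[0.1,-0.015,-0.08,0,0,0,0.5],[0.25,-0.03,-0.16,0,0,0,0.5],[0.4,-0.05,-0.24,0,0,0,0.5],[0.55,-0.07,-0.32,0,0,0,0.5],[0.7,-0.09,-0.387,0,0,0,0.5],[0.85,-0.11,-0.387,0,0,0,0.5],[1,-0.13,-0.387,0,0,0,0.5],[1,-0.15,-0.387,0,0,0,0.5],[1,-0.15,-0.387,0,0,0,0.5],[1,-0.15,-0.387,0,0,0,0.5]]
  ]
}}

```text
time_s: 6.08
position: [0.5432, -0.0209, 0.2433]
tcp_rot: [[0.075, 0.997, -0.002], [0.997, -0.075, 0.0], [-0.0, -0.002, -1.0]]
force: [0.5, 0.1, -1.0]
opening: 0.636
grasp_force: 30.0
```

Emit:
{"op": "carry_out", "data": {
  "deltas": [
    [[0.1,0,0,0,0,0,0.5],[0.2,0,0,0,0,0,0.5],[0.29,0,0,0,0,0,0.5],[0.29,0,0,0,0,0,0.5],[0.29,0,0,0,0,0,0.5],[0.29,0,0,0,0,0,0.5],[0.29,0,0,0,0,0,0.5],[0.29,0,0,0,0,0,0.5],[0.29,0,0,0,0,0,0.5],[0.29,0,0,0,0,0,0.5]]
  ]
}}

```text
time_s: 6.92
position: [0.5474, 0.0216, 0.2442]
tcp_rot: [[0.077, 0.997, 0.0], [0.997, -0.077, -0.0], [-0.0, 0.0, -1.0]]
force: [0.6, 0.5, -0.7]
opening: 0.636
grasp_force: 30.0
```

```bash
python3 - <<'E'
from h import *
K,T=pose("wrist"); np.save("KT.npy",T); im=capture("wrist"); cv2.imwrite("pics/w2.png",im[:,:,::-1]); plan([.55,.02,.25],np.radians(85.7))
E
```

```text
t 6.97 pos [0.5474 0.0218 0.2442] plan [-0.01   0.018 -0.039] [-0.      0.     -0.0002]
```

View pics/w2.png

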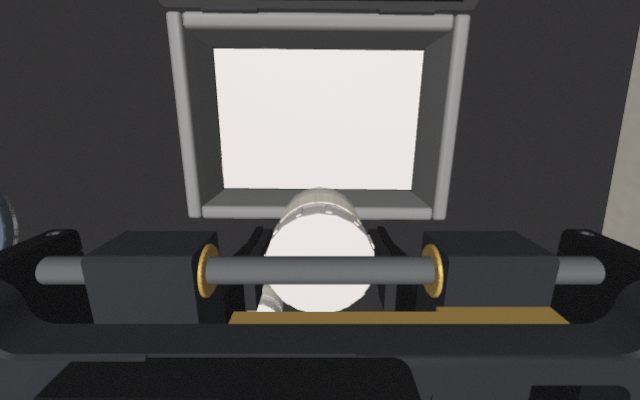

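The wrist view shows the open case from above, with floor corners at (215,49), (424,50), (413,191) and (222,188). The rim outer corners are at (168,13), (469,15), (446,219) and (187,217), and the held jar is at (320,245).

```bash
python3 - <<'E'
from h import *
T=np.load("KT.npy"); K=camera_info("wrist")["mtx"]
for pts,z in (([(215,49),(424,50),(413,191),(222,188)],.015),([(168,13),(469,15),(446,219),(187,217)],.1)):
    P=np.array([onplane(K,T,p,z)[:2] for p in pts]); print(np.round(P,3).tolist(),P.mean(0).round(4),
     [round(float(np.linalg.norm(P[i]-P[(i+1)%4])),3) for i in range(4)],
     [round(float(np.degrees(np.arctan2(*(P[b]-P[a])[::-1]))),2) for a,b in((0,1),(3,2))])
E
```

```text
[[0.433, 0.18], [0.681, 0.16], [0.669, -0.013], [0.414, 0.011]] [0.5493 0.0846] [0.249, 0.173, 0.256, 0.17] [-4.66, -5.33]
[[0.421, 0.194], [0.693, 0.171], [0.679, -0.024], [0.401, -0.0]] [0.5487 0.0855] [0.273, 0.196, 0.279, 0.195] [-4.75, -4.86]
```

Emit:
{"op": "carry_out", "data": {
  "deltas": [
    [[0.13,0.08,0,0,0,0,0.5],[0.26,0.16,0,0,0,0,0.5],[0.39,0.24,0.1,0,0,0,0.5],[0.52,0.32,0.2,0,0,0,0.5],[0.645,0.393,0.3,0,0,0,0.5],[0.645,0.393,0.4,0,0,0,0.5],[0.645,0.393,0.5,0,0,0,0.5],[0.645,0.393,0.56,0,0,0,0.5],[0.645,0.393,0.56,0,0,0,0.5],[0.645,0.393,0.56,0,0,0,0.5]]
  ]
}}

```text
time_s: 7.8
position: [0.6133, 0.1139, 0.1599]
tcp_rot: [[0.076, 0.997, -0.001], [0.997, -0.076, -0.0], [-0.0, -0.001, -1.0]]
force: [-0.7, 0.7, -0.7]
opening: 0.637
grasp_force: 30.0
```

Emit:
{"op": "carry_out", "data": {
  "deltas": [
    [[0,0,0.08,0,0,0,0.5],[0,0,0.16,0,0,0,0.5],[0,0,0.24,0,0,0,0.5],[0,0,0.32,0,0,0,0.5],[0,0,0.4,0,0,0,0.5],[0,0,0.48,0,0,0,0.5],[0,0,0.56,0,0,0,0.5],[0,0,0.62,0,0,0,0.5],[0,0,0.66,0,0,0,0.5],[0,0,0.67,0,0,0,0.5]]
  ]
}}

```text
time_s: 8.63
position: [0.6127, 0.1141, 0.058]
tcp_rot: [[0.076, 0.997, -0.002], [0.997, -0.076, -0.0], [-0.0, -0.002, -1.0]]
force: [-0.3, -0.8, -1.3]
opening: 0.639
grasp_force: 30.0
```

Emit:
{"op": "carry_out", "data": {
  "deltas": [
    [[0,0,0.03,0,0,0,0.5],[0,0,0.03,0,0,0,0.5],[0,0,0.03,0,0,0,-0.6],[0,0,0.03,0,0,0,-0.6],[0,0,0.03,0,0,0,-0.6],[0,0,0.03,0,0,0,-0.6],[0,0,0.03,0,0,0,-0.6],[0,0,-0.1,0,0,0,-0.6],[0,0,-0.25,0,0,0,-0.6],[0,0,-0.4,0,0,0,-0.6]]
  ]
}}

```text
time_s: 9.47
position: [0.613, 0.1141, 0.1199]
tcp_rot: [[0.076, 0.997, -0.002], [0.997, -0.076, 0.0], [-0.0, -0.002, -1.0]]
force: [-0.1, -0.1, 0.5]
opening: 0.798
grasp_force: 0.0
```

Emit:
{"op": "carry_out", "data": {
  "deltas": [
    [[0,0,-0.25,0,0,0,-1],[0,0,-0.5,0,0,0,-1],[0,0,-0.6,0,0,0,-1],[-0.2,0,-0.6,0,0,0,-1],[-0.4,0,-0.6,0,0,0,-1],[-0.6,0,-0.6,0,0,0,-1],[-0.88,0,-0.6,0,0,0,-1],[-0.88,0,-0.6,0,0,0,-1],[-0.88,0,-0.6,0,0,0,-1],[-0.88,0,-0.6,0,0,0,-1]]
  ]
}}

```text
time_s: 10.3
position: [0.6034, -0.0174, 0.2097]
tcp_rot: [[0.077, 0.997, -0.0], [0.997, -0.077, 0.001], [0.001, -0.0, -1.0]]
force: [-0.3, 0.0, 0.2]
opening: 1.001
grasp_force: 0.0
```

Emit:
{"op": "carry_out", "data": {
  "deltas": [
    [[-0.2,0,0,0,0,0,-1],[-0.4,0,0,0,0,0,-1],[-0.6,0,0,0,0,0,-1],[-0.88,0,0,0,0,0,-1],[-0.88,0,0,0,0,0,-1],[-0.88,0,0,0,0,0,-1],[-0.88,0,0,0,0,0,-1],[-0.88,0,0,0,0,0,-1],[-0.88,0,0,0,0,0,-1],[-0.88,0,0,0,0,0,-1]]
  ]
}}

```text
time_s: 11.13
position: [0.5936, -0.1475, 0.2097]
tcp_rot: [[0.074, 0.997, -0.0], [0.997, -0.074, 0.0], [0.0, -0.0, -1.0]]
force: [0.2, 0.5, 0.0]
opening: 1.001
grasp_force: 0.0
```

Emit:
{"op": "carry_out", "data": {
  "deltas": [
    [[-0.2,0,0,0,0,0,-1],[-0.4,0,0,0,0,0,-1],[-0.6,0,0,0,0,0,-1],[-0.88,0,0,0,0,0,-1],[-0.88,0,0,0,0,0,-1],[-0.88,0,0,0,0,0,-1],[-0.88,0,0,0,0,0,-1],[-0.88,0,0,0,0,0,-1],[-0.88,0,0,0,0,0,-1],[-0.88,0,0,0,0,0,-1]]
  ]
}}

```text
time_s: 11.97
position: [0.5837, -0.2792, 0.2098]
tcp_rot: [[0.074, 0.997, -0.0], [0.997, -0.074, 0.0], [0.0, -0.0, -1.0]]
force: [0.0, 0.3, 0.0]
opening: 0.994
grasp_force: 0.0
```

```bash
python3 - <<'E'
from h import *
wjars(show="pics/w3.png"); plan([.582,-.28,.037],np.radians(85.5))
E
```

```text
px [178.  81.] [145, 50, 71, 63, 3181] circ 180 79 36 [ 0.456 -0.163  0.064] cent [ 0.454 -0.165  0.064]
px [439. 154.] [420, 110, 40, 90, 2643] circ 439 154 48 [ 0.707 -0.254  0.064] cent [ 0.707 -0.253  0.064]
px [321. 186.] [295, 157, 53, 57, 2354] circ 321 185 29 [ 0.584 -0.278  0.064] cent [ 0.583 -0.278  0.064]
px [183. 223.] [161, 203, 48, 45, 1423] circ 185 224 25 [ 0.432 -0.31   0.064] cent [ 0.431 -0.309  0.064]
t 12.02 pos [ 0.5837 -0.2794  0.2098] plan [-0.005 -0.011  1.152] [-0.     -0.      0.0007]
```

Emit:
{"op": "carry_out", "data": {
  "deltas": [
    [[0,0,0.12,0,0,0,-1],[0,0,0.24,0,0,0,-1],[0,0,0.36,0,0,0,-1],[0,0,0.48,0,0,0,-1],[0,0,0.6,0,0,0,-1],[0,0,0.72,0,0,0,-1],[0,0,0.84,0,0,0,-1],[0,0,0.95,0,0,0,-1],[0,0,1,0,0,0,-1],[0,0,1,0,0,0,-1]]
  ]
}}

```text
time_s: 12.85
position: [0.5824, -0.2795, 0.0577]
tcp_rot: [[0.075, 0.997, -0.003], [0.997, -0.075, 0.002], [0.002, -0.004, -1.0]]
force: [-0.7, -0.1, 0.3]
opening: 1.0
grasp_force: 0.0
```

Emit:
{"op": "carry_out", "data": {
  "deltas": [
    [[0,0,0.08,0,0,0,-1],[0,0,0.15,0,0,0,-1],[0,0,0.15,0,0,0,0.5],[0,0,0.15,0,0,0,0.5],[0,0,0.15,0,0,0,0.5],[0,0,0.15,0,0,0,0.5],[0,0,0.15,0,0,0,0.5],[0,0,0.15,0,0,0,0.5],[0,0,0.15,0,0,0,0.5],[0,0,0.15,0,0,0,0.5]]
  ]
}}

```text
time_s: 13.68
position: [0.5839, -0.281, 0.0377]
tcp_rot: [[0.076, 0.997, 0.001], [0.997, -0.076, -0.001], [-0.001, 0.001, -1.0]]
force: [-0.2, 0.1, 3.3]
opening: 0.64
grasp_force: 30.0
```

Emit:
{"op": "carry_out", "data": {
  "deltas": [
    [[0,0,-0.2,0,0,0,0.5],[0,0,-0.4,0,0,0,0.5],[0,0,-0.6,0,0,0,0.5],[0,0,-0.8,0,0,0,0.5],[0,0,-1,0,0,0,0.5],[0.2,0,-1,0,0,0,0.5],[0.4,0,-1,0,0,0,0.5],[0.6,0,-1,0,0,0,0.5],[0.8,0,-1,0,0,0,0.5],[0.8,0,-1,0,0,0,0.5]]
  ]
}}

```text
time_s: 14.52
position: [0.5914, -0.155, 0.1868]
tcp_rot: [[0.072, 0.997, -0.003], [0.997, -0.072, 0.004], [0.004, -0.003, -1.0]]
force: [0.3, -0.9, -0.7]
opening: 0.637
grasp_force: 30.0
```

Emit:
{"op": "carry_out", "data": {
  "deltas": [
    [[0.2,-0.1,0,0,0,0,0.5],[0.4,-0.2,0,0,0,0,0.5],[0.6,-0.3,0,0,0,0,0.5],[0.8,-0.4,0,0,0,0,0.5],[0.95,-0.5,0,0,0,0,0.5],[0.95,-0.6,0,0,0,0,0.5],[0.95,-0.7,0,0,0,0,0.5],[0.95,-0.8,0,0,0,0,0.5],[0.95,-0.8,0,0,0,0,0.5],[0.95,-0.8,0,0,0,0,0.5]]
  ]
}}

```text
time_s: 15.35
position: [0.4836, -0.01, 0.1873]
tcp_rot: [[0.076, 0.997, 0.0], [0.997, -0.076, -0.0], [-0.0, 0.0, -1.0]]
force: [1.0, -0.3, -0.6]
opening: 0.636
grasp_force: 30.0
```

Emit:
{"op": "carry_out", "data": {
  "deltas": [
    [[0.2,0,0,0,0,0,0.5],[0.4,0,0,0,0,0,0.5],[0.6,0,0,0,0,0,0.5],[0.8,0,0,0,0,0,0.5],[0.85,0,0,0,0,0,0.5],[0.85,0,0,0,0,0,0.5],[0.85,0,0,0,0,0,0.5],[0.85,0,0,0,0,0,0.5],[0.85,0,0,0,0,0,0.5],[0.85,0,0,0,0,0,0.5]]
  ]
}}

```text
time_s: 16.18
position: [0.4936, 0.116, 0.1871]
tcp_rot: [[0.078, 0.997, -0.0], [0.997, -0.078, -0.0], [-0.0, -0.0, -1.0]]
force: [0.5, -0.6, -0.8]
opening: 0.642
grasp_force: 30.0
```

```bash
python3 - <<'E'
from h import *
plan([.490,.124,.054],np.radians(85.4))
E
```

```text
t 16.18 pos [0.4936 0.116  0.1871] plan [ 0.051 -0.028  0.887] [-0.      0.      0.0004]
```

Emit:
{"op": "carry_out", "data": {
  "deltas": [
    [[0.05,-0.028,0.1,0,0,0,0.5],[0.05,-0.028,0.2,0,0,0,0.5],[0.05,-0.028,0.3,0,0,0,0.5],[0.05,-0.028,0.4,0,0,0,0.5],[0.05,-0.028,0.5,0,0,0,0.5],[0.05,-0.028,0.6,0,0,0,0.5],[0.05,-0.028,0.7,0,0,0,0.5],[0.05,-0.028,0.8,0,0,0,0.5],[0.05,-0.028,0.86,0,0,0,0.5],[0.05,-0.028,0.887,0,0,0,0.5]]
  ]
}}

```text
time_s: 17.02
position: [0.4893, 0.1243, 0.053]
tcp_rot: [[0.077, 0.997, -0.002], [0.997, -0.077, -0.0], [-0.0, -0.002, -1.0]]
force: [-0.6, -0.2, -1.4]
opening: 0.636
grasp_force: 30.0
```

Emit:
{"op": "carry_out", "data": {
  "deltas": [
    [[0,0,0,0,0,0,0.5],[0,0,0,0,0,0,0.5],[0,0,0,0,0,0,-0.6],[0,0,0,0,0,0,-0.6],[0,0,0,0,0,0,-0.6],[0,0,0,0,0,0,-0.6],[0,0,0,0,0,0,-0.6],[0,0,-0.1,0,0,0,-0.6],[0,0,-0.25,0,0,0,-0.6],[0,0,-0.4,0,0,0,-0.6]]
  ]
}}

```text
time_s: 17.85
position: [0.489, 0.125, 0.1143]
tcp_rot: [[0.076, 0.997, -0.002], [0.997, -0.076, -0.0], [-0.0, -0.002, -1.0]]
force: [-0.3, -0.1, 1.2]
opening: 0.8
grasp_force: 0.0
```

Emit:
{"op": "carry_out", "data": {
  "deltas": [
    [[0,0,-0.25,0,0,0,-1],[0,0,-0.5,0,0,0,-1],[0,0,-0.6,0,0,0,-1],[-0.2,0,-0.6,0,0,0,-1],[-0.4,0,-0.6,0,0,0,-1],[-0.6,0,-0.6,0,0,0,-1],[-0.8,0,-0.6,0,0,0,-1],[-0.98,0,-0.6,0,0,0,-1],[-0.98,0,-0.6,0,0,0,-1],[-0.98,0,-0.6,0,0,0,-1]]
  ]
}}

```text
time_s: 18.68
position: [0.4785, -0.0226, 0.2042]
tcp_rot: [[0.079, 0.997, 0.0], [0.997, -0.079, 0.0], [0.0, 0.0, -1.0]]
force: [-0.1, -0.1, -0.2]
opening: 0.998
grasp_force: 0.0
```

Emit:
{"op": "carry_out", "data": {
  "deltas": [
    [[-0.2,-0.02,0,0,0,0,-1],[-0.4,-0.04,0,0,0,0,-1],[-0.6,-0.06,0,0,0,0,-1],[-0.8,-0.09,0,0,0,0,-1],[-0.95,-0.09,0,0,0,0,-1],[-0.95,-0.09,0,0,0,0,-1],[-0.95,-0.09,0,0,0,0,-1],[-0.95,-0.09,0,0,0,0,-1],[-0.95,-0.09,0,0,0,0,-1],[-0.95,-0.09,0,0,0,0,-1]]
  ]
}}

```text
time_s: 19.52
position: [0.4543, -0.161, 0.2041]
tcp_rot: [[0.074, 0.997, -0.0], [0.997, -0.074, 0.001], [0.001, -0.0, -1.0]]
force: [0.2, -0.8, 0.7]
opening: 1.002
grasp_force: 0.0
```

```bash
python3 - <<'E'
from h import *
wjars(); plan([.453,-.164,.037],np.radians(85.4))
K,T,im,o=jars(); cv2.imwrite("pics/t2.png",im[:,:,::-1])
for c,s,ct in o:
    if 200<s[4]<400: print(c.round(),np.round(onplane(K,T,c,.06),3))
E
```

```text
px [592. 124.] [533, 85, 107, 78, 6800] circ 593 123 60 [ 0.724 -0.115  0.064] cent [ 0.723 -0.116  0.064]
px [318. 189.] [291, 159, 55, 59, 2482] circ 318 188 29 [ 0.451 -0.161  0.064] cent [ 0.451 -0.162  0.064]
px [309. 305.] [289, 294, 46, 30, 696] circ 312 314 23 [ 0.432 -0.31   0.064] cent [ 0.431 -0.299  0.064]
t 19.57 pos [ 0.4544 -0.1612  0.2041] plan [-0.019 -0.008  1.114] [-0.     -0.0001  0.001 ]
[359. 154.] [ 0.737 -0.112  0.06 ]
[407. 162.] [ 0.711 -0.255  0.06 ]
[298. 170.] [0.69  0.075 0.06 ]
[263. 213.] [0.562 0.183 0.06 ]
[455. 229.] [ 0.507 -0.392  0.06 ]
```

View pics/t2.png

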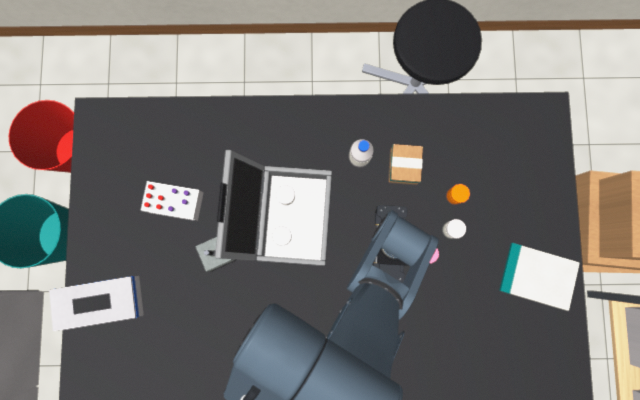

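The top view shows two jars in the case at (285,195) and (282,235). The jar at (455,229) is unmoved, and the bystanders are in place.

Emit:
{"op": "carry_out", "data": {
  "deltas": [
    [[-0.01,-0.01,0.12,0,0,0,-1],[-0.01,-0.01,0.24,0,0,0,-1],[-0.01,-0.01,0.36,0,0,0,-1],[-0.01,-0.01,0.48,0,0,0,-1],[-0.01,-0.01,0.6,0,0,0,-1],[-0.01,-0.01,0.72,0,0,0,-1],[-0.01,-0.01,0.84,0,0,0,-1],[-0.01,-0.01,0.95,0,0,0,-1],[-0.01,-0.01,1,0,0,0,-1],[-0.01,-0.01,1,0,0,0,-1]]
  ]
}}

```text
time_s: 20.45
position: [0.452, -0.1631, 0.0527]
tcp_rot: [[0.075, 0.997, -0.003], [0.997, -0.075, 0.002], [0.002, -0.003, -1.0]]
force: [-0.3, -0.1, 0.4]
opening: 0.999
grasp_force: 0.0
```

Emit:
{"op": "carry_out", "data": {
  "deltas": [
    [[0,0,0.08,0,0,0,-1],[0,0,0.115,0,0,0,-1],[0,0,0.115,0,0,0,0.5],[0,0,0.115,0,0,0,0.5],[0,0,0.115,0,0,0,0.5],[0,0,0.115,0,0,0,0.5],[0,0,0.115,0,0,0,0.5],[0,0,0.115,0,0,0,0.5],[0,0,0.115,0,0,0,0.5],[0,0,0.115,0,0,0,0.5]]
  ]
}}

```text
time_s: 21.28
position: [0.4528, -0.1641, 0.0373]
tcp_rot: [[0.076, 0.997, 0.0], [0.997, -0.076, -0.0], [-0.0, 0.0, -1.0]]
force: [0.3, 0.5, 4.5]
opening: 0.639
grasp_force: 30.0
```

Emit:
{"op": "carry_out", "data": {
  "deltas": [
    [[0,0,-0.2,0,0,0,0.5],[0,0,-0.4,0,0,0,0.5],[0,0,-0.6,0,0,0,0.5],[0,0,-0.8,0,0,0,0.5],[0,0,-1,0,0,0,0.5],[0.2,0,-1,0,0,0,0.5],[0.4,0.05,-1,0,0,0,0.5],[0.6,0.11,-1,0,0,0,0.5],[0.7,0.11,-1,0,0,0,0.5],[0.7,0.11,-1,0,0,0,0.5]]
  ]
}}

```text
time_s: 22.12
position: [0.4765, -0.0574, 0.1865]
tcp_rot: [[0.072, 0.997, -0.001], [0.997, -0.072, 0.002], [0.002, -0.002, -1.0]]
force: [-0.3, -0.3, -1.9]
opening: 0.64
grasp_force: 30.0
```

Emit:
{"op": "carry_out", "data": {
  "deltas": [
    [[0.2,0,0,0,0,0,0.5],[0.4,0,0,0,0,0,0.5],[0.6,0,0,0,0,0,0.5],[0.71,0,0,0,0,0,0.5],[0.71,0,0,0,0,0,0.5],[0.71,0,0,0,0,0,0.5],[0.71,0,0,0,0,0,0.5],[0.71,0,0,0,0,0,0.5],[0.71,0,0,0,0,0,0.5],[0.71,0,0,0,0,0,0.5]]
  ]
}}

```text
time_s: 22.95
position: [0.4853, 0.0447, 0.1868]
tcp_rot: [[0.077, 0.997, -0.0], [0.997, -0.077, -0.0], [-0.0, -0.0, -1.0]]
force: [0.1, 0.5, -0.9]
opening: 0.637
grasp_force: 30.0
```

```bash
python3 - <<'E'
from h import *
plan([.484,.048,.054],np.radians(85.4))
E
```

```text
t 22.95 pos [0.4853 0.0447 0.1868] plan [ 0.021 -0.01   0.885] [-0.      0.      0.0004]
```

Emit:
{"op": "carry_out", "data": {
  "deltas": [
    [[0.01,-0.01,0.1,0,0,0,0.5],[0.01,-0.01,0.2,0,0,0,0.5],[0.01,-0.01,0.3,0,0,0,0.5],[0.01,-0.01,0.4,0,0,0,0.5],[0.01,-0.01,0.5,0,0,0,0.5],[0.01,-0.01,0.6,0,0,0,0.5],[0.01,-0.01,0.7,0,0,0,0.5],[0.01,-0.01,0.8,0,0,0,0.5],[0.01,-0.01,0.86,0,0,0,0.5],[0.01,-0.01,0.885,0,0,0,0.5]]
  ]
}}

```text
time_s: 23.78
position: [0.4834, 0.0469, 0.0529]
tcp_rot: [[0.077, 0.997, -0.002], [0.997, -0.077, 0.0], [0.0, -0.002, -1.0]]
force: [0.7, -1.3, -1.1]
opening: 0.637
grasp_force: 30.0
```

Emit:
{"op": "carry_out", "data": {
  "deltas": [
    [[0,0,0,0,0,0,0.5],[0,0,0,0,0,0,0.5],[0,0,0,0,0,0,-0.6],[0,0,0,0,0,0,-0.6],[0,0,0,0,0,0,-0.6],[0,0,0,0,0,0,-0.6],[0,0,0,0,0,0,-0.6],[0,0,-0.1,0,0,0,-0.6],[0,0,-0.25,0,0,0,-0.6],[0,0,-0.4,0,0,0,-0.6]]
  ]
}}

```text
time_s: 24.62
position: [0.4832, 0.0473, 0.1143]
tcp_rot: [[0.076, 0.997, -0.002], [0.997, -0.076, 0.0], [0.0, -0.002, -1.0]]
force: [-0.0, 0.2, 0.1]
opening: 0.796
grasp_force: 0.0
```

Emit:
{"op": "carry_out", "data": {
  "deltas": [
    [[0,0,-0.25,0,0,0,-1],[0,0,-0.5,0,0,0,-1],[0,0,-0.6,0,0,0,-1],[-0.2,0,-0.6,0,0,0,-1],[-0.4,0,-0.6,0,0,0,-1],[-0.6,0,-0.6,0,0,0,-1],[-0.8,0,-0.6,0,0,0,-1],[-0.97,0,-0.6,0,0,0,-1],[-0.97,0,-0.6,0,0,0,-1],[-0.97,0,-0.6,0,0,0,-1]]
  ]
}}

```text
time_s: 25.45
position: [0.4727, -0.0988, 0.2042]
tcp_rot: [[0.079, 0.997, 0.0], [0.997, -0.079, 0.0], [0.0, 0.0, -1.0]]
force: [0.6, 0.1, -0.1]
opening: 1.005
grasp_force: 0.0
```

Emit:
{"op": "carry_out", "data": {
  "deltas": [
    [[-0.2,0.05,0,0,0,0,-1],[-0.4,0.1,0,0,0,0,-1],[-0.6,0.15,0,0,0,0,-1],[-0.8,0.2,0,0,0,0,-1],[-0.97,0.2,0,0,0,0,-1],[-0.97,0.2,0,0,0,0,-1],[-0.97,0.2,0,0,0,0,-1],[-0.97,0.2,0,0,0,0,-1],[-0.97,0.2,0,0,0,0,-1],[-0.97,0.2,0,0,0,0,-1]]
  ]
}}

```text
time_s: 26.28
position: [0.4916, -0.2433, 0.2041]
tcp_rot: [[0.074, 0.997, -0.001], [0.997, -0.074, 0.001], [0.001, -0.001, -1.0]]
force: [-0.3, -0.6, 0.3]
opening: 0.998
grasp_force: 0.0
```

Emit:
{"op": "carry_out", "data": {
  "deltas": [
    [[-0.2,0.05,0,0,0,0,-1],[-0.4,0.1,0,0,0,0,-1],[-0.6,0.15,0,0,0,0,-1],[-0.8,0.18,0,0,0,0,-1],[-0.95,0.18,0,0,0,0,-1],[-0.95,0.18,0,0,0,0,-1],[-0.95,0.18,0,0,0,0,-1],[-0.95,0.18,0,0,0,0,-1],[-0.95,0.18,0,0,0,0,-1],[-0.95,0.18,0,0,0,0,-1]]
  ]
}}

```text
time_s: 27.12
position: [0.508, -0.3876, 0.2042]
tcp_rot: [[0.074, 0.997, -0.0], [0.997, -0.074, 0.001], [0.001, -0.0, -1.0]]
force: [-0.0, -0.5, -0.5]
opening: 1.0
grasp_force: 0.0
```

```bash
python3 - <<'E'
from h import *
wjars(); plan([.507,-.392,.037],np.radians(85.4))
K,T,im,o=jars()
for c,s,ct in o:
    if 200<s[4]<400: print(c.round(),np.round(onplane(K,T,c,.06),3))
E
```

```text
px [526.  42.] [503, 0, 49, 87, 2910] circ 527 42 49 [ 0.706 -0.265  0.064] cent [ 0.705 -0.265  0.064]
px [238. 117.] [210, 89, 56, 58, 2487] circ 238 118 29 [ 0.432 -0.311  0.064] cent [ 0.432 -0.311  0.064]
px [319. 193.] [293, 163, 54, 59, 2447] circ 320 192 30 [ 0.506 -0.392  0.064] cent [ 0.505 -0.393  0.064]
t 27.17 pos [ 0.508  -0.3879  0.2043] plan [-0.028 -0.004  1.115] [-0.     -0.0001  0.0009]
[359. 154.] [ 0.737 -0.112  0.06 ]
[407. 162.] [ 0.711 -0.255  0.06 ]
[298. 170.] [0.69  0.075 0.06 ]
[263. 213.] [0.562 0.183 0.06 ]
[452. 227.] [ 0.512 -0.384  0.06 ]
```

Emit:
{"op": "carry_out", "data": {
  "deltas": [
    [[-0.028,-0.01,0.12,0,0,0,-1],[-0.028,-0.01,0.24,0,0,0,-1],[-0.028,-0.01,0.36,0,0,0,-1],[-0.028,-0.01,0.48,0,0,0,-1],[-0.028,-0.01,0.6,0,0,0,-1],[-0.028,-0.01,0.72,0,0,0,-1],[-0.028,-0.01,0.84,0,0,0,-1],[-0.028,-0.01,0.95,0,0,0,-1],[-0.028,-0.01,1,0,0,0,-1],[-0.028,-0.01,1,0,0,0,-1]]
  ]
}}

```text
time_s: 28.05
position: [0.5051, -0.392, 0.0522]
tcp_rot: [[0.076, 0.997, -0.003], [0.997, -0.076, 0.003], [0.003, -0.003, -1.0]]
force: [-0.6, -0.1, 0.4]
opening: 1.002
grasp_force: 0.0
```

Emit:
{"op": "carry_out", "data": {
  "deltas": [
    [[0,0,0.08,0,0,0,-1],[0,0,0.115,0,0,0,-1],[0,0,0.115,0,0,0,0.5],[0,0,0.115,0,0,0,0.5],[0,0,0.115,0,0,0,0.5],[0,0,0.115,0,0,0,0.5],[0,0,0.115,0,0,0,0.5],[0,0,0.115,0,0,0,0.5],[0,0,0.115,0,0,0,0.5],[0,0,0.115,0,0,0,0.5]]
  ]
}}

```text
time_s: 28.88
position: [0.5063, -0.3936, 0.0373]
tcp_rot: [[0.076, 0.997, 0.001], [0.997, -0.076, -0.001], [-0.001, 0.001, -1.0]]
force: [-0.6, -0.8, 2.2]
opening: 0.641
grasp_force: 30.0
```

Emit:
{"op": "carry_out", "data": {
  "deltas": [
    [[0,0,-0.2,0,0,0,0.5],[0,0,-0.4,0,0,0,0.5],[0,0,-0.6,0,0,0,0.5],[0,0,-0.8,0,0,0,0.5],[0,0,-1,0,0,0,0.5],[0.2,0,-1,0,0,0,0.5],[0.4,0,-1,0,0,0,0.5],[0.6,0,-1,0,0,0,0.5],[0.75,0,-1,0,0,0,0.5],[0.75,0,-1,0,0,0,0.5]]
  ]
}}

```text
time_s: 29.72
position: [0.5133, -0.2756, 0.1864]
tcp_rot: [[0.073, 0.997, -0.003], [0.997, -0.073, 0.005], [0.005, -0.003, -1.0]]
force: [-0.8, 0.0, -1.8]
opening: 0.637
grasp_force: 30.0
```

Emit:
{"op": "carry_out", "data": {
  "deltas": [
    [[0.2,0,0,0,0,0,0.5],[0.4,0,0,0,0,0,0.5],[0.6,0,0,0,0,0,0.5],[0.8,0.05,0,0,0,0,0.5],[1,0.1,0,0,0,0,0.5],[1,0.15,0,0,0,0,0.5],[1,0.2,0,0,0,0,0.5],[1,0.2,0,0,0,0,0.5],[1,0.2,0,0,0,0,0.5],[1,0.2,0,0,0,0,0.5]]
  ]
}}

```text
time_s: 30.55
position: [0.5555, -0.1353, 0.1866]
tcp_rot: [[0.078, 0.997, -0.001], [0.997, -0.078, -0.0], [-0.0, -0.001, -1.0]]
force: [-0.2, -0.3, -1.5]
opening: 0.637
grasp_force: 30.0
```

Emit:
{"op": "carry_out", "data": {
  "deltas": [
    [[0.2,0.05,0,0,0,0,0.5],[0.4,0.1,0,0,0,0,0.5],[0.6,0.15,0,0,0,0,0.5],[0.8,0.2,0,0,0,0,0.5],[1,0.25,0,0,0,0,0.5],[1,0.25,0,0,0,0,0.5],[1,0.25,0,0,0,0,0.5],[1,0.25,0,0,0,0,0.5],[1,0.25,0,0,0,0,0.5],[1,0.25,0,0,0,0,0.5]]
  ]
}}

```text
time_s: 31.38
position: [0.6043, 0.0112, 0.1868]
tcp_rot: [[0.078, 0.997, -0.0], [0.997, -0.078, -0.0], [-0.0, -0.0, -1.0]]
force: [0.1, 0.4, -1.5]
opening: 0.635
grasp_force: 30.0
```

```bash
python3 - <<'E'
from h import *
plan([.607,.038,.054],np.radians(85.4))
E
```

```text
t 31.38 pos [0.6043 0.0112 0.1868] plan [0.18  0.005 0.885] [-0.0001  0.      0.0003]
```

Emit:
{"op": "carry_out", "data": {
  "deltas": [
    [[0.18,0.005,0.05,0,0,0,0.5],[0.18,0.005,0.15,0,0,0,0.5],[0.18,0.005,0.26,0,0,0,0.5],[0.18,0.005,0.38,0,0,0,0.5],[0.18,0.005,0.5,0,0,0,0.5],[0.18,0.005,0.6,0,0,0,0.5],[0.18,0.005,0.7,0,0,0,0.5],[0.18,0.005,0.8,0,0,0,0.5],[0.18,0.005,0.86,0,0,0,0.5],[0.18,0.005,0.885,0,0,0,0.5]]
  ]
}}

```text
time_s: 32.22
position: [0.6064, 0.0387, 0.0526]
tcp_rot: [[0.077, 0.997, -0.003], [0.997, -0.077, 0.0], [0.0, -0.003, -1.0]]
force: [0.5, 1.1, -0.4]
opening: 0.631
grasp_force: 30.0
```

Emit:
{"op": "carry_out", "data": {
  "deltas": [
    [[0,0,0,0,0,0,0.5],[0,0,0,0,0,0,0.5],[0,0,0,0,0,0,-0.6],[0,0,0,0,0,0,-0.6],[0,0,0,0,0,0,-0.6],[0,0,0,0,0,0,-0.6],[0,0,0,0,0,0,-0.6],[0,0,-0.1,0,0,0,-0.6],[0,0,-0.25,0,0,0,-0.6],[0,0,-0.4,0,0,0,-0.6]]
  ]
}}

```text
time_s: 33.05
position: [0.6067, 0.0398, 0.1141]
tcp_rot: [[0.076, 0.997, -0.002], [0.997, -0.076, 0.0], [0.0, -0.002, -1.0]]
force: [-0.2, -0.6, 0.4]
opening: 0.802
grasp_force: 0.0
```

Emit:
{"op": "carry_out", "data": {
  "deltas": [
    [[0,0,-0.25,0,0,0,-0.6],[0,0,-0.5,0,0,0,0],[0,0,-0.75,0,0,0,1],[-0.2,-0.2,-1,0,0,0,1],[-0.4,-0.35,-1,0,0,0,1],[-0.5,-0.35,-1,0,0,0,1],[-0.5,-0.35,-1,0,0,0,1],[-0.5,-0.35,-1,0,0,0,1],[-0.5,-0.35,-1,0,0,0,1],[-0.5,-0.35,-1,0,0,0,1]]
  ]
}}

```text
time_s: 33.88
position: [0.5496, -0.0303, 0.2636]
tcp_rot: [[0.075, 0.997, -0.001], [0.997, -0.075, 0.001], [0.001, -0.001, -1.0]]
force: [-0.1, 0.3, 0.3]
opening: 0.201
grasp_force: 0.0
```

```bash
python3 - <<'E'
from h import *
s=telemetry.read_state(); print(s["position"],s["opening"],np.round(s["joint_positions"],1)); im=capture("wrist"); cv2.imwrite("pics/w4.png",im[:,:,::-1])
K,T,im2,o=jars()
for c,s,ct in o:
    if 200<s[4]<400: print(c.round(),np.round(onplane(K,T,c,.06),3))
E
```

```text
[ 0.54962716 -0.03030928  0.26358605] 0.2014530852890761 [-14.8  21.8  90.    0.   68.3 -10.5]
[359. 154.] [ 0.737 -0.112  0.06 ]
[406. 162.] [ 0.711 -0.255  0.06 ]
[316. 223.] [0.528 0.021 0.06 ]
```

View pics/w4.png

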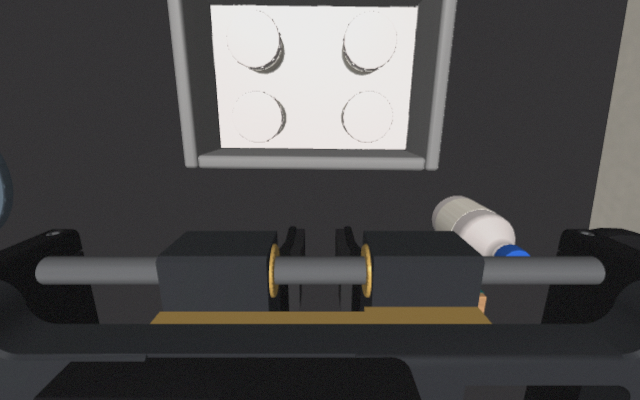

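The wrist view shows all four jars upright on the case floor, with caps at (253,40), (371,40), (257,116) and (369,116). Next I'll go over and behind the lid with the fingers shut.

Emit:
{"op": "carry_out", "data": {
  "deltas": [
    [[0,0,-0.2,0,0,0,1],[0,0,-0.4,0,0,0,1],[0,0,-0.6,0,0,0,1],[0,0,-0.71,0,0,0,1],[0.2,-0.07,-0.71,0,0,0,1],[0.4,-0.07,-0.71,0,0,0,1],[0.6,-0.07,-0.71,0,0,0,1],[0.8,-0.07,-0.71,0,0,0,1],[0.8,-0.07,-0.71,0,0,0,1],[0.8,-0.07,-0.71,0,0,0,1]]
  ]
}}

```text
time_s: 34.82
position: [0.5479, 0.0914, 0.3701]
tcp_rot: [[0.072, 0.997, -0.001], [0.997, -0.072, -0.0], [-0.0, -0.001, -1.0]]
force: [0.6, -0.6, 0.5]
opening: 0.009
grasp_force: 0.0
```

Emit:
{"op": "carry_out", "data": {
  "deltas": [
    [[0.2,0,0,0,0,0,1],[0.4,0,0,0,0,0,1],[0.6,0,0,0,0,0,1],[0.8,0,0,0,0,0,1],[0.8,0,0,0,0,0,1],[0.8,0,0,0,0,0,1],[0.8,0,0,0,0,0,1],[0.8,0,0,0,0,0,1],[0.8,0,0,0,0,0,1],[0.8,0,0,0,0,0,1]]
  ]
}}

```text
time_s: 35.65
position: [0.5573, 0.2078, 0.3707]
tcp_rot: [[0.078, 0.997, 0.0], [0.997, -0.078, -0.0], [-0.0, 0.0, -1.0]]
force: [-0.2, -0.2, 0.6]
opening: 0.008
grasp_force: 0.0
```

Emit:
{"op": "carry_out", "data": {
  "deltas": [
    [[0.2,0,0,0,0,0,1],[0.4,0,0,0,0,0,1],[0.6,0,0,0,0,0,1],[0.8,0,0,0,0,0,1],[0.83,0,0,0,0,0,1],[0.83,0,0,0,0,0,1],[0.83,0,0,0,0,0,1],[0.83,0,0,0,0,0,1],[0.83,0,0,0,0,0,1],[0.83,0,0,0,0,0,1]]
  ]
}}

```text
time_s: 36.48
position: [0.5668, 0.3318, 0.3709]
tcp_rot: [[0.078, 0.997, 0.0], [0.997, -0.078, -0.0], [-0.0, 0.0, -1.0]]
force: [-0.4, 0.2, -0.6]
opening: 0.006
grasp_force: 0.0
```

```bash
python3 - <<'E'
from h import *
s=telemetry.read_state(); print(np.round(s["joint_positions"],1)); plan([.569,.334,.275],np.radians(85.2))
im=np.hstack([capture("scene")[100:300,200:500],capture("top")[100:300,140:400]]); cv2.imwrite("pics/m1.png",im[:,:,::-1])
E
```

```text
[20.6 26.1 65.5 -0.  88.3 25.1]
t 36.48 pos [0.5668 0.3318 0.3709] plan [0.016 0.013 0.64 ] [0.    0.    0.001]
```

View pics/m1.png

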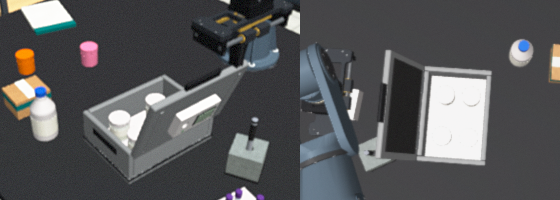

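The crop shows the gripper clear behind the lid at crop (345,90), with the lid still open and the jars in the case.

Emit:
{"op": "carry_out", "data": {
  "deltas": [
    [[0,0,0.1,0,0,0,1],[0,0,0.2,0,0,0,1],[0,0,0.3,0,0,0,1],[0,0,0.4,0,0,0,1],[0,0,0.5,0,0,0,1],[0,0,0.6,0,0,0,1],[0,0,0.64,0,0,0,1],[0,0,0.64,0,0,0,1],[0,0,0.64,0,0,0,1],[0,0,0.64,0,0,0,1]]
  ]
}}

```text
time_s: 37.42
position: [0.5673, 0.3333, 0.2759]
tcp_rot: [[0.076, 0.997, 0.002], [0.997, -0.076, 0.001], [0.001, 0.002, -1.0]]
force: [0.5, -0.3, 0.2]
opening: 0.002
grasp_force: 0.0
```

Emit:
{"op": "carry_out", "data": {
  "deltas": [
    [[-0.06,0,0,0,0,0,1],[-0.12,0,0,0,0,0,1],[-0.18,0,0,0,0,0,1],[-0.24,0,0,0,0,0,1],[-0.3,0,0,0,0,0,1],[-0.36,0,0,0,0,0,1],[-0.42,0,0,0,0,0,1],[-0.48,0,0,0,0,0,1],[-0.54,0,0,0,0,0,1],[-0.6,0,0,0,0,0,1]]
  ]
}}

```text
time_s: 38.25
position: [0.5606, 0.244, 0.2759]
tcp_rot: [[0.076, 0.997, 0.003], [0.997, -0.076, 0.003], [0.004, 0.003, -1.0]]
force: [0.7, 6.1, 3.2]
opening: 0.004
grasp_force: 2.6
```

Emit:
{"op": "carry_out", "data": {
  "deltas": [
    [[-0.07,0,0,0,0,0,1],[-0.14,0,0,0,0,0,1],[-0.21,0,0,0,0,0,1],[-0.28,0,0,0,0,0,1],[-0.35,0,0,0,0,0,1],[-0.42,0,0,0,0,0,1],[-0.49,0,0,0,0,0,1],[-0.56,0,0,0,0,0,1],[-0.62,0,0,0,0,0,1],[-0.68,0,0,0,0,0,1]]
  ]
}}

```text
time_s: 39.08
position: [0.5514, 0.1405, 0.2741]
tcp_rot: [[0.076, 0.997, -0.001], [0.997, -0.076, -0.0], [-0.0, -0.001, -1.0]]
force: [0.4, 2.7, -0.8]
opening: 0.005
grasp_force: 1.2
```

Emit:
{"op": "carry_out", "data": {
  "deltas": [
    [[-0.121,0,-0.01,0,0,0,1],[-0.237,0,0.04,0,0,0,1],[-0.347,0,0.107,0,0,0,1],[-0.45,0,0.18,0,0,0,1],[-0.545,0,0.265,0,0,0,1],[-0.63,0,0.36,0,0,0,1],[-0.707,0,0.46,0,0,0,1],[-0.773,0,0.57,0,0,0,1],[-0.773,0,0.57,0,0,0,1],[-0.773,0,0.57,0,0,0,1]]
  ]
}}

```text
time_s: 39.92
position: [0.5424, 0.0248, 0.1886]
tcp_rot: [[0.077, 0.997, -0.003], [0.997, -0.077, -0.001], [-0.001, -0.003, -1.0]]
force: [0.2, 0.4, -0.6]
opening: 0.002
grasp_force: 0.0
```

```bash
python3 - <<'E'
from h import *
s=telemetry.read_state(); d=np.array(s["position"])-[.549,.085,0]; print(d@[.0837,.9965,0],d[2],s["force"])
im=capture("scene")[80:320,170:500]; cv2.imwrite("pics/m2.png",im[:,:,::-1])
E
```

```text
-0.06050927634139009 0.18859140603097976 [ 0.23885265  0.43066867 -0.61121795]
```

View pics/m2.png

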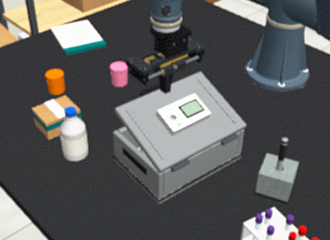

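The lid is partly shut at about 0.4 rad, with the fingers on its free edge at crop (168,88). I'll continue the arc down.

Emit:
{"op": "carry_out", "data": {
  "deltas": [
    [[-0.045,0,0.11,0,0,0,1],[-0.084,0,0.222,0,0,0,1],[-0.1,0,0.285,0,0,0,1],[-0.115,0,0.345,0,0,0,1],[-0.125,0,0.41,0,0,0,1],[-0.133,0,0.45,0,0,0,1],[-0.133,0,0.47,0,0,0,1],[-0.133,0,0.485,0,0,0,1],[-0.133,0,0.495,0,0,0,1],[-0.133,0,0.5,0,0,0,1]]
  ]
}}

```text
time_s: 40.8
position: [0.5417, 0.0062, 0.1186]
tcp_rot: [[0.075, 0.997, 0.001], [0.997, -0.075, -0.001], [-0.001, 0.001, -1.0]]
force: [-9.5, -0.2, 35.7]
opening: 0.007
grasp_force: 18.4
```

Emit:
{"op": "carry_out", "data": {
  "deltas": [
    [[0,0,-0.1,0,0,0,1],[0,0,-0.3,0,0,0,1],[0,0,-0.5,0,0,0,1],[0,0,-0.7,0,0,0,1],[0,0,-0.9,0,0,0,1],[0,0,-1,0,0,0,0],[0,0,-1,0,0,0,0],[0,0,-1,0,0,0,0],[0,0,-1,0,0,0,0],[0,0,-1,0,0,0,0]]
  ]
}}

```text
time_s: 41.63
position: [0.5404, 0.0065, 0.2623]
tcp_rot: [[0.076, 0.997, -0.004], [0.997, -0.076, 0.001], [0.0, -0.004, -1.0]]
force: [-0.3, -0.6, -0.4]
opening: 0.298
grasp_force: 0.0
```

```bash
python3 - <<'E'
from h import *
K,T=pose("wrist"); np.save("KT2.npy",T); cv2.imwrite("pics/w5.png",capture("wrist")[:240,:,::-1])
E
```

Emit:
{"op": "carry_out", "data": {
  "deltas": [
    [[0.1,-0.1,-0.07,0,0,0,0],[0.25,-0.25,-0.07,0,0,0,-0.2],[0.4,-0.4,-0.07,0,0,0,-0.2],[0.55,-0.5,-0.07,0,0,0,-0.2],[0.7,-0.6,-0.07,0,0,0,-0.2],[0.85,-0.7,-0.07,0,0,0,-0.2],[0.95,-0.787,-0.07,0,0,0,-0.2],[0.95,-0.787,-0.07,0,0,0,-0.2],[0.95,-0.787,-0.07,0,0,0,-0.2],[0.95,-0.787,-0.07,0,0,0,-0.2]]
  ]
}}

```text
time_s: 42.52
position: [0.4352, 0.1568, 0.2741]
tcp_rot: [[0.076, 0.997, -0.0], [0.997, -0.076, -0.001], [-0.001, -0.0, -1.0]]
force: [-0.6, 0.3, 0.1]
opening: 0.604
grasp_force: 0.0
```

Emit:
{"op": "carry_out", "data": {
  "deltas": [
    [[0.1,0,0,0,0,0,-0.2],[0.2,0,0,0,0,0,-0.2],[0.3,0,0,0,0,0,-0.2],[0.4,0,0,0,0,0,-0.2],[0.5,0,0,0,0,0,-0.2],[0.6,0,0,0,0,0,-0.2],[0.62,0,0,0,0,0,-0.2],[0.62,0,0,0,0,0,-0.2],[0.62,0,0,0,0,0,-0.2],[0.62,0,0,0,0,0,-0.2]]
  ]
}}

```text
time_s: 43.35
position: [0.4421, 0.2489, 0.2744]
tcp_rot: [[0.077, 0.997, -0.0], [0.997, -0.077, -0.001], [-0.001, -0.0, -1.0]]
force: [0.8, -0.3, -0.3]
opening: 0.598
grasp_force: 0.0
```

```bash
python3 - <<'E'
from h import *
K,T=pose("wrist"); np.save("KT3.npy",T); cv2.imwrite("pics/w6.png",capture("wrist")[:,:,::-1])
E
```

```text
(no output)
```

View pics/w5.png

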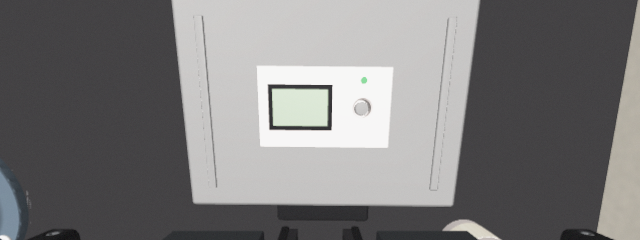

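View pics/w6.png

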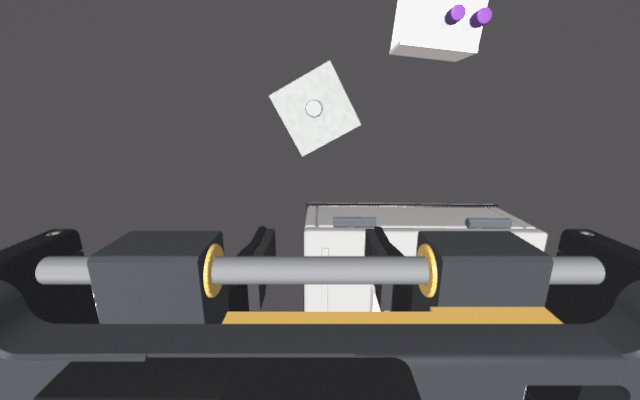

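The lid is shut. The logger corners are at (258,66), (392,67), (388,148) and (261,147), and the button is at (362,107). In the second picture the stylus top is at (314,108), with stand corners at (269,96), (330,61), (360,125) and (303,156).

```bash
python3 - <<'E'
from h import *
K=camera_info("wrist")["mtx"]; T2=np.load("KT2.npy"); T3=np.load("KT3.npy")
f=lambda T,p,z: onplane(K,T,p,z)[:2]
L=np.array([f(T2,p,.138) for p in [(258,66),(392,67),(388,148),(261,147)]]); print("logger",L.mean(0).round(4),np.degrees(np.arctan2(*(L[1]-L[0])[::-1])).round(2),np.linalg.norm(L[1]-L[0]).round(3))
print("button",f(T2,(362,107),.132).round(4))
S=np.array([f(T3,p,.07) for p in [(269,96),(330,61),(360,125),(303,156)]]); print("stand",S.mean(0).round(4),np.linalg.norm(np.diff(S,axis=0),axis=1).round(3))
g=cv2.imread("pics/w6.png",0)[90:126,296:332]; print("stylus",f(T3,(314,108),.16).round(4))
plan([*f(T3,(314,108),.16),.101],np.radians(85.2))
s=telemetry.read_state(); print(np.round(s["joint_positions"],1))
E
```

```text
logger [0.5491 0.085 ] -4.8 0.119
button [0.584  0.0837]
stand [0.4416 0.3274] [0.08  0.079 0.078]
stylus [0.4416 0.328 ]
t 43.4 pos [0.442  0.2489 0.2745] plan [ 0.526 -0.043  1.156] [-0.      0.0001  0.001 ]
[16.8 17.5 95.  -0.  67.6 21.2]
```

Emit:
{"op": "carry_out", "data": {
  "deltas": [
    [[0.13,-0.01,0,0,0,0,-0.2],[0.26,-0.02,0,0,0,0,-0.2],[0.39,-0.03,0,0,0,0,-0.2],[0.526,-0.043,0,0,0,0,-0.2],[0.526,-0.043,0.1,0,0,0,-0.2],[0.526,-0.043,0.2,0,0,0,-0.2],[0.526,-0.043,0.3,0,0,0,-0.2],[0.526,-0.043,0.4,0,0,0,-0.2],[0.526,-0.043,0.5,0,0,0,-0.2],[0.526,-0.043,0.5,0,0,0,-0.2]]
  ]
}}

```text
time_s: 44.23
position: [0.4397, 0.3274, 0.1969]
tcp_rot: [[0.077, 0.997, -0.006], [0.997, -0.077, -0.003], [-0.003, -0.005, -1.0]]
force: [-0.4, -0.1, -1.5]
opening: 0.604
grasp_force: 0.0
```

```bash
python3 - <<'E'
from h import *
plan([.4416,.328,.106],np.radians(85.2))
E
```

```text
t 44.23 pos [0.4397 0.3274 0.1969] plan [0.007 0.016 0.606] [-0.0009  0.0005  0.0011]
```

Emit:
{"op": "carry_out", "data": {
  "deltas": [
    [[0,0.005,0.1,0,0,0,-0.2],[0,0.005,0.2,0,0,0,-0.2],[0,0.005,0.3,0,0,0,-0.2],[0,0.005,0.4,0,0,0,-0.2],[0,0.005,0.5,0,0,0,-0.2],[0,0.005,0.58,0,0,0,-0.2],[0,0.005,0.606,0,0,0,-0.2],[0,0.005,0.606,0,0,0,-0.2],[0,0.005,0.606,0,0,0,-0.2],[0,0.005,0.606,0,0,0,-0.2]]
  ]
}}

```text
time_s: 45.07
position: [0.443, 0.3293, 0.1098]
tcp_rot: [[0.076, 0.997, 0.002], [0.997, -0.076, 0.001], [0.001, 0.002, -1.0]]
force: [0.5, 0.3, 0.0]
opening: 0.599
grasp_force: 0.0
```

```bash
python3 - <<'E'
from h import *
plan([.4416,.328,.106],np.radians(85.2)); print(telemetry.read_state()["force"])
E
```

```text
t 45.07 pos [0.443  0.3293 0.1098] plan [-0.009 -0.009  0.025] [ 0.0003 -0.0002  0.0012]
[0.45078577 0.30095187 0.0471583 ]
```

Emit:
{"op": "carry_out", "data": {
  "deltas": [
    [[-0.009,-0.009,0.025,0,0,0,-0.2],[-0.009,-0.009,0.025,0,0,0,-0.2],[-0.009,-0.009,0.025,0,0,0,0.3],[-0.009,-0.009,0.025,0,0,0,1],[-0.009,-0.009,0.025,0,0,0,1],[-0.009,-0.009,0.025,0,0,0,1],[-0.009,-0.009,0.025,0,0,0,1],[-0.009,-0.009,0.025,0,0,0,1],[-0.009,-0.009,0.025,0,0,0,1],[-0.009,-0.009,0.025,0,0,0,1]]
  ]
}}

```text
time_s: 45.9
position: [0.4407, 0.3278, 0.1049]
tcp_rot: [[0.076, 0.997, -0.0], [0.997, -0.076, -0.0], [-0.0, -0.0, -1.0]]
force: [0.3, 0.4, 0.3]
opening: 0.143
grasp_force: 30.0
```

Emit:
{"op": "carry_out", "data": {
  "deltas": [
    [[0,0,0,0,0,0,1],[0,0,0,0,0,0,1],[0,0,0,0,0,0,1],[0,0,0,0,0,0,1],[0,0,0,0,0,0,1],[0,0,0,0,0,0,1],[0,0,0,0,0,0,1],[0,0,0,0,0,0,1],[0,0,0,0,0,0,1],[0,0,0,0,0,0,1]]
  ]
}}

```text
time_s: 46.73
position: [0.4407, 0.3278, 0.105]
tcp_rot: [[0.076, 0.997, 0.0], [0.997, -0.076, 0.0], [0.0, 0.0, -1.0]]
force: [-1.4, -0.2, -1.1]
opening: 0.145
grasp_force: 30.0
```

Emit:
{"op": "carry_out", "data": {
  "deltas": [
    [[0,0,-0.1,0,0,0,1],[0,0,-0.2,0,0,0,1],[0,0,-0.3,0,0,0,1],[0,0,-0.4,0,0,0,1],[0,0,-0.55,0,0,0,1],[0,0,-0.7,0,0,0,1],[0,0,-0.85,0,0,0,1],[0,0,-1,0,0,0,1],[0,0,-1,0,0,0,1],[0,0,-1,0,0,0,1]]
  ]
}}

```text
time_s: 47.57
position: [0.4413, 0.3281, 0.256]
tcp_rot: [[0.076, 0.997, 0.003], [0.997, -0.076, 0.001], [0.001, 0.003, -1.0]]
force: [-0.5, -0.0, -1.3]
opening: 0.141
grasp_force: 30.0
```

Emit:
{"op": "carry_out", "data": {
  "deltas": [
    [[-0.05,0.03,0,0,0,0,1],[-0.15,0.1,0,0,0,0,1],[-0.25,0.18,0,0,0,0,1],[-0.35,0.26,0,0,0,0,1],[-0.45,0.34,0,0,0,0,1],[-0.55,0.42,0,0,0,0,1],[-0.65,0.48,0,0,0,0,1],[-0.75,0.52,0,0,0,0,1],[-0.78,0.54,0,0,0,0,1],[-0.78,0.54,0,0,0,0,1]]
  ]
}}

```text
time_s: 48.4
position: [0.5125, 0.2033, 0.2534]
tcp_rot: [[0.078, 0.997, -0.003], [0.997, -0.078, -0.001], [-0.001, -0.003, -1.0]]
force: [-0.6, 0.5, -1.2]
opening: 0.144
grasp_force: 30.0
```

Emit:
{"op": "carry_out", "data": {
  "deltas": [
    [[-0.05,0.03,0,0,0,0,1],[-0.15,0.1,0,0,0,0,1],[-0.25,0.18,0,0,0,0,1],[-0.35,0.26,0,0,0,0,1],[-0.45,0.34,0,0,0,0,1],[-0.55,0.42,0,0,0,0,1],[-0.65,0.48,0,0,0,0,1],[-0.75,0.52,0,0,0,0,1],[-0.77,0.535,0,0,0,0,1],[-0.77,0.535,0,0,0,0,1]]
  ]
}}

```text
time_s: 49.23
position: [0.584, 0.0834, 0.2545]
tcp_rot: [[0.077, 0.997, -0.0], [0.997, -0.077, 0.0], [0.0, -0.0, -1.0]]
force: [0.3, 1.0, -0.4]
opening: 0.147
grasp_force: 30.0
```

```bash
python3 - <<'E'
from h import *
plan([.5838,.083,.227],np.radians(85.2)); s=telemetry.read_state(); T=np.eye(4)
p=np.array(s["position"]); R=np.array(s["tcp_rot"]); tip=p+R@[0,0,.095]; K,Ts=pose("scene")
im=capture("scene"); print("tip",tip.round(4),"scene px tip",proj(K,Ts,tip).round(1),"btn",proj(K,Ts,[.5838,.083,.132]).round(1),"grip",proj(K,Ts,p).round(1))
c=im[120:260,260:440]; cv2.imwrite("pics/m3.png",cv2.resize(c,None,fx=4,fy=4,interpolation=cv2.INTER_CUBIC)[:,:,::-1])
E
```

```text
t 49.23 pos [0.584  0.0834 0.2545] plan [-0.003 -0.001  0.184] [-0.0001 -0.      0.0011]
tip [0.584  0.0834 0.1595] scene px tip [338.6 196.8] btn [338.4 205.4] grip [339.4 164.9]
```

View pics/m3.png

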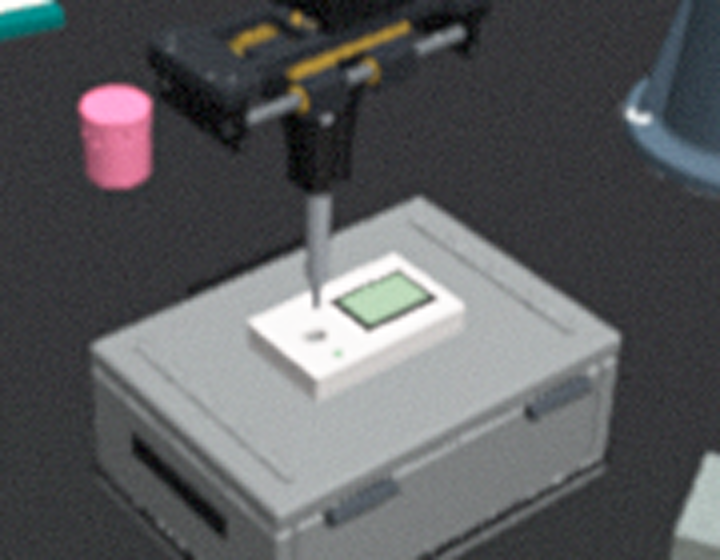

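The stylus tip is at crop (316,305), matching its predicted pixel. It is straight and directly above the button well at crop (314,335).

Emit:
{"op": "carry_out", "data": {
  "deltas": [
    [[0,0,0.03,0,0,0,1],[0,0,0.06,0,0,0,1],[0,0,0.09,0,0,0,1],[0,0,0.12,0,0,0,1],[0,0,0.14,0,0,0,1],[0,0,0.16,0,0,0,1],[0,0,0.17,0,0,0,1],[0,0,0.18,0,0,0,1],[0,0,0.19,0,0,0,1],[0,0,0.19,0,0,0,1]]
  ]
}}

```text
time_s: 50.12
position: [0.5839, 0.0837, 0.2265]
tcp_rot: [[0.076, 0.997, 0.0], [0.997, -0.076, 0.0], [0.0, 0.0, -1.0]]
force: [-0.6, 0.4, 0.6]
opening: 0.145
grasp_force: 30.0
```

Emit:
{"op": "carry_out", "data": {
  "deltas": [
    [[0,0,0.005,0,0,0,1],[0,0,0.01,0,0,0,1],[0,0,0.015,0,0,0,1],[0,0,0.02,0,0,0,1],[0,0,0.025,0,0,0,1],[0,0,0.03,0,0,0,1],[0,0,0.03,0,0,0,1],[0,0,0.03,0,0,0,1],[0,0,0.03,0,0,0,1],[0,0,0.03,0,0,0,1]]
  ]
}}

```text
time_s: 50.95
position: [0.5841, 0.0837, 0.2231]
tcp_rot: [[0.076, 0.997, 0.001], [0.997, -0.076, -0.0], [-0.0, 0.001, -1.0]]
force: [-1.6, 0.3, 7.2]
opening: 0.147
grasp_force: 30.0
```

Emit:
{"op": "carry_out", "data": {
  "deltas": [
    [[0,0,0.005,0,0,0,1],[0,0,0.005,0,0,0,1],[0,0,0.005,0,0,0,1],[0,0,0.005,0,0,0,1],[0,0,0.005,0,0,0,1],[0,0,0.005,0,0,0,1],[0,0,0.005,0,0,0,1],[0,0,0.005,0,0,0,1],[0,0,0.005,0,0,0,1],[0,0,0.005,0,0,0,1]]
  ]
}}

```text
time_s: 51.78
position: [0.5842, 0.0837, 0.223]
tcp_rot: [[0.076, 0.997, 0.002], [0.997, -0.076, -0.0], [-0.0, 0.002, -1.0]]
force: [-2.5, 0.7, 9.8]
opening: 0.149
grasp_force: 30.0
```

Emit:
{"op": "carry_out", "data": {
  "deltas": [
    [[0,0,0,0,0,0,1],[0,0,0,0,0,0,1],[0,0,0,0,0,0,1],[0,0,0,0,0,0,1],[0,0,0,0,0,0,1],[0,0,0,0,0,0,1],[0,0,0,0,0,0,1],[0,0,0,0,0,0,1],[0,0,0,0,0,0,1],[0,0,0,0,0,0,1]]
  ]
}}

```text
time_s: 52.62
position: [0.5842, 0.0837, 0.223]
tcp_rot: [[0.076, 0.997, 0.002], [0.997, -0.076, -0.0], [-0.0, 0.002, -1.0]]
force: [-2.8, 0.8, 10.8]
opening: 0.145
grasp_force: 30.0
```

Emit:
{"op": "carry_out", "data": {
  "deltas": [
    [[0,0,0,0,0,0,1],[0,0,0,0,0,0,1],[0,0,0,0,0,0,1],[0,0,0,0,0,0,1],[0,0,0,0,0,0,1],[0,0,0,0,0,0,1],[0,0,0,0,0,0,1],[0,0,0,0,0,0,1],[0,0,0,0,0,0,1],[0,0,0,0,0,0,1]]
  ]
}}

```text
time_s: 53.45
position: [0.5842, 0.0837, 0.223]
tcp_rot: [[0.076, 0.997, 0.002], [0.997, -0.076, -0.0], [-0.0, 0.002, -1.0]]
force: [-2.4, -0.6, 9.0]
opening: 0.148
grasp_force: 30.0
```

Emit:
{"op": "carry_out", "data": {
  "deltas": [
    [[0,0,-0.05,0,0,0,1],[0,0,-0.12,0,0,0,1],[0,0,-0.2,0,0,0,1],[0,0,-0.25,0,0,0,1],[0.1,-0.07,-0.25,0,0,0,1],[0.25,-0.17,-0.25,0,0,0,1],[0.4,-0.27,-0.25,0,0,0,1],[0.55,-0.38,-0.25,0,0,0,1],[0.65,-0.45,-0.25,0,0,0,1],[0.65,-0.45,-0.25,0,0,0,1]]
  ]
}}

```text
time_s: 54.28
position: [0.5214, 0.1889, 0.2588]
tcp_rot: [[0.072, 0.997, -0.002], [0.997, -0.072, 0.001], [0.001, -0.002, -1.0]]
force: [0.7, -0.6, 0.4]
opening: 0.142
grasp_force: 30.0
```

Emit:
{"op": "carry_out", "data": {
  "deltas": [
    [[0.1,-0.07,0,0,0,0,1],[0.25,-0.17,0,0,0,0,1],[0.4,-0.27,0,0,0,0,1],[0.55,-0.38,0,0,0,0,1],[0.7,-0.5,0,0,0,0,1],[0.85,-0.6,0,0,0,0,1],[0.9,-0.625,0,0,0,0,1],[0.9,-0.625,0,0,0,0,1],[0.9,-0.625,0,0,0,0,1],[0.9,-0.625,0,0,0,0,1]]
  ]
}}

```text
time_s: 55.12
position: [0.4418, 0.3267, 0.2587]
tcp_rot: [[0.077, 0.997, 0.001], [0.997, -0.077, -0.001], [-0.001, 0.001, -1.0]]
force: [0.7, -0.8, -1.0]
opening: 0.145
grasp_force: 30.0
```

```bash
python3 - <<'E'
from h import *
plan([.4408,.3278,.106],np.radians(85.6))
E
```

```text
t 55.12 pos [0.4418 0.3267 0.2587] plan [ 0.007 -0.008  1.018] [ 0.0001  0.0001 -0.    ]
```

Emit:
{"op": "carry_out", "data": {
  "deltas": [
    [[0.005,-0.006,0.1,0,0,0,1],[0.005,-0.006,0.2,0,0,0,1],[0.005,-0.006,0.3,0,0,0,1],[0.005,-0.006,0.4,0,0,0,1],[0.005,-0.006,0.5,0,0,0,1],[0.005,-0.006,0.525,0,0,0,1],[0.005,-0.006,0.525,0,0,0,1],[0.005,-0.006,0.525,0,0,0,1],[0.005,-0.006,0.525,0,0,0,1],[0.005,-0.006,0.525,0,0,0,1]]
  ]
}}

```text
time_s: 55.95
position: [0.4408, 0.3287, 0.181]
tcp_rot: [[0.076, 0.997, 0.002], [0.997, -0.076, 0.001], [0.001, 0.002, -1.0]]
force: [-0.2, -0.4, 0.6]
opening: 0.145
grasp_force: 30.0
```

```bash
python3 - <<'E'
from h import *
plan([.4410,.3278,.106],np.radians(85.6))
E
```

```text
t 55.95 pos [0.4408 0.3287 0.181 ] plan [-0.007  0.001  0.5  ] [ 0.0003 -0.0002  0.0001]
```

Emit:
{"op": "carry_out", "data": {
  "deltas": [
    [[-0.004,0,0.06,0,0,0,1],[-0.004,0,0.12,0,0,0,1],[-0.004,0,0.18,0,0,0,1],[-0.004,0,0.24,0,0,0,1],[-0.004,0,0.3,0,0,0,1],[-0.004,0,0.36,0,0,0,1],[-0.004,0,0.41,0,0,0,1],[-0.004,0,0.45,0,0,0,1],[-0.004,0,0.48,0,0,0,1],[-0.004,0,0.48,0,0,0,1]]
  ]
}}

```text
time_s: 56.78
position: [0.4401, 0.3279, 0.107]
tcp_rot: [[0.076, 0.997, 0.0], [0.997, -0.076, -0.0], [-0.0, 0.0, -1.0]]
force: [1.3, 0.5, -1.1]
opening: 0.145
grasp_force: 30.0
```

Nearly home at 2 mm above its original height, with no side load. I'll lower a touch, release and rise.

Emit:
{"op": "carry_out", "data": {
  "deltas": [
    [[0,0,0.007,0,0,0,1],[0,0,0.01,0,0,0,1],[0,0,0.01,0,0,0,1],[0,0,0.01,0,0,0,0.4],[0,0,0.01,0,0,0,0.2],[0,0,0.01,0,0,0,0],[0,0,0.01,0,0,0,-0.2],[0,0,0.01,0,0,0,-0.2],[0,0,0.01,0,0,0,-0.2],[0,0,0.01,0,0,0,-0.2]]
  ]
}}

```text
time_s: 57.62
position: [0.4397, 0.328, 0.1064]
tcp_rot: [[0.076, 0.997, -0.0], [0.997, -0.076, -0.0], [-0.0, -0.0, -1.0]]
force: [-0.4, -0.2, -0.7]
opening: 0.565
grasp_force: 0.0
```

Emit:
{"op": "carry_out", "data": {
  "deltas": [
    [[0,0,-0.1,0,0,0,-0.2],[0,0,-0.2,0,0,0,-0.2],[0,0,-0.3,0,0,0,-0.2],[0,0,-0.4,0,0,0,-0.2],[0,0,-0.5,0,0,0,-0.2],[0,0,-0.6,0,0,0,-0.2],[0,0,-0.8,0,0,0,-0.2],[0,0,-1,0,0,0,-0.2],[0,0,-1,0,0,0,-0.2],[0,0,-1,0,0,0,-0.2]]
  ]
}}

```text
time_s: 58.45
position: [0.4408, 0.3285, 0.2583]
tcp_rot: [[0.076, 0.997, 0.004], [0.997, -0.076, 0.002], [0.002, 0.004, -1.0]]
force: [-0.7, -0.9, -0.1]
opening: 0.598
grasp_force: 0.0
```

Emit:
{"op": "carry_out", "data": {
  "deltas": [
    [[-0.1,0,-0.1,0,0,0,-0.2],[-0.2,0,-0.15,0,0,0,-0.2],[-0.3,0,-0.15,0,0,0,-0.2],[-0.5,0,-0.15,0,0,0,-0.2],[-0.5,0,-0.15,0,0,0,-0.2],[-0.5,0,-0.15,0,0,0,-0.2],[-0.5,0,-0.15,0,0,0,-0.2],[-0.5,0,-0.15,0,0,0,-0.2],[-0.5,0,-0.15,0,0,0,-0.2],[-0.5,0,-0.15,0,0,0,-0.2]]
  ]
}}

```text
time_s: 59.28
position: [0.4341, 0.2539, 0.2787]
tcp_rot: [[0.075, 0.997, -0.0], [0.997, -0.075, 0.0], [-0.0, -0.0, -1.0]]
force: [0.2, -0.0, 0.0]
opening: 0.599
grasp_force: 0.0
```

```bash
python3 - <<'E'
from h import *
s=telemetry.read_state(); print(s["time_s"],s["force"],s["position"])
a=cv2.resize(capture("scene")[120:320,180:500],None,fx=1.25,fy=1.25); b=capture("wrist")[:250,180:580]; cv2.imwrite("pics/end.png",np.hstack([a,b])[:,:,::-1])
E
```

```text
59.2833 [ 0.22118254 -0.04621606  0.01435877] [0.43405924 0.25389354 0.27866624]
```

View pics/end.png

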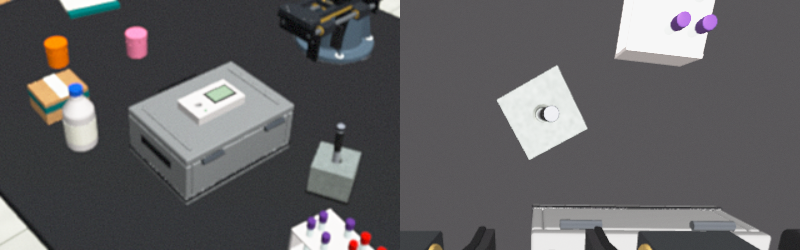

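The lid is shut, the stylus stands in its stand with only a slight lean inside the well's play, and the bystanders are in place. The gripper is clear.

```bash
python3 -c "
from rig import job; print(job.hand_in())"
```

```text
the job is handed in; nothing more can be done
None
```

I handed the job in at about 59 s: four jars upright in the shut case, the start button held fully in for over two seconds, and the stylus back home in its stand; the hand-in returned no verdict.

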